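# Tip the sauce pods into the packing tub

### The arm

A 6-joint arm with a two-finger parallel gripper is mounted at the origin on the work surface. World frame = base frame: x ahead of the robot, y to its left, z up, the work surface at z = 0. Lengths are in m, angles in rad, forces in N, time in s.
With the tool pointing down it reaches from about 0.35 to 0.975 m from the base axis. Payload 4.9 kg.
Tool frame: the origin (TCP) lies midway between the tips of the shut fingers; the grasp point (between the pads) lies ctrl.grip_point_offset behind it (ctrl.grip_point_offset is the distance from the TCP to the grasp point, in m); x points along the fingers, y is the direction in which the jaws open and shut, and the axes are right-handed (so a half turn about x gives the same grasp; the last joint's range is limited). The gripper opens to 85 mm and grips with 20 to 120 N. Pads are 22 mm wide; open, the fingers measure 114 mm over their backs; the gripper's body (76 mm by 85 mm) begins 54 mm behind the grasp point. The pads swing forward as they close: fully open they stand 13 mm farther back than shut.
Start: joints at [-1.43, 0.053, 1.613, -0, 1.476, -0.119], TCP at [0.161, -0.604, 0.231] pointing down, gripper open.
Joint ranges: [-3.01, 3.01], [-1.01, 2.22], [0.06, 2.58], [-1.02, 4.17], [0.09, 2.62], [-3.14, 3.14]. Speed limits (rad/s): [2.57, 2.57, 3.14, 3.14, 3.14, 3.14].

### API

Orientations are given as a rotation vector (axis times angle).
In Python, from station import ctrl gives the robot as it stands. The module is installed in compiled form; this text tells all that it offers.
- The arm moves only by the tool drive_tool, never from a script. Its argument "commands" is text: rows parted by semicolons, each of 5 numbers parted by spaces: the closure, from -1 (fully open) to 1 (shut), so that 0 is half open, then the shift along the tool's x, y, z in units of 40 mm (1.0 is 40 mm), then the turn about the tool's x in units of 5 degrees (1.0 is 5 degrees). A call has 1 to 8 rows; each row is the pose to reach, as a shift and turn from the pose commanded when the call began, along the tool's axes at that moment; what a row does not reach only later rows make up. A row lasts 1/12 s, in which the tool goes at most 41.7 mm and 7.16 degrees, less where a joint would pass 70% of its speed; a pose out of reach is approached as far as the arm can. A call with a gripper value outside its range is refused whole. The fingers move at their own pace and stop on an object; "newtons" is the grip in N (left out, the last holds). Time passes only in rows, so rows that repeat a pose let the fingers close. It gives the time, the measured TCP pose, the force and the opening at its end, in the units of the state.
- ctrl.get_obs(): the state, without advancing time (a new reading comes with each control period).
- ctrl.get_image(name): name is "side" or "top"; returns (picture, depth): 384x512x3 uint8, blue, green, red; 384x512 float32, m along the optical axis (not along the pixel's ray), 0 where there is no reading.
- ctrl.camera_info(name): a dict with "K" (3x3 intrinsics, pixels), "T" (4x4, takes a point from camera to world coordinates). Camera axes: x right, y down, z forward; pixel columns grow to the right and rows downward; lengths in m; the calibration is good to about 2 mm. A picture is of the moment at which its call begins. camera_info takes no time and is no camera call.
- ctrl.finish_job(): hands the job in, once; it reports no verdict.
The state is a dict: "t": time; "q": joint angles; "dq": joint speeds; "effort": joint torques, N m; "tool_pos": TCP position; "tool_rot": TCP orientation; "contact_force": force on the tool from outside, world axes, zero at the start; "wrist_torque": the same for the moment, N m; "opening": finger opening in m.
Only numpy, scipy, OpenCV 4.12 (cv2) and the standard library are available. Lean on these libraries where they do the work, as an engineer would, in place of code of your own. Each camera call takes 0.05 s, during which the arm holds its last target.

### The job

Pick up the steel measuring cup by its handle, tip it well over towards the deep sprung tub so that its lip rests lightly on the rim (its collar, set at some height), and from there pour all eight sauce pods in; the lip must be resting on the rim while the cup leans steeply, before the last of them roll out, and the tub must not be pushed down to its stop. Then stand the empty cup upright on its white board again and let go; leave the shallow tray, the jar and the spatula where they are.

Things in the scene. Friction and masses are not known exactly. Their poses are not given: they have to be found in the camera images.
- cup: flared round steel measuring cup, about 240 g, upright on the white board with 8 pods in it; outer diameter 64 mm at the foot, 88 mm at the rim, 85 mm high, wall 3 mm, floor 5 mm. Origin: centre of its underside; z towards the mouth; its handle, a level round bar of 16 mm diameter, runs along its -x (to the robot at yaw 0), 62 mm above the underside, from 39 to 130 mm off the cup's axis
- cup_handle (a point): point on the axis of the handle bar, 85 mm out from the cup's axis, 62 mm above its underside: a good place to grip, from straight above or at any slant about the bar; axes as the cup
- cup_mouth (a point): centre of the cup's mouth, at rim height; axes as the cup
- board: fixed white plastic board, 130 x 130 x 12 mm, lying flat, where the cup stands and must be put back; origin: centre of its underside, top 12 mm above it
- tub: deep open white box, 190 (its x) x 150 (its y) x 70 mm, walls 4 mm, on a sprung cradle that gives downward; left or right of the board, a long side towards it. A clamped collar (outside 200 x 160 mm, wall 4 mm) sleeves its walls and forms its rim: its top is 0 to 30 mm above the box, an unreported setting to be seen or felt. Origin: centre of the underside, 34 mm above the bench; z up
- tub_mouth (a point): centre of the box's mouth, at the top of the box's own walls (70 mm above its underside, 104 mm above the bench when unloaded), so 0 to 30 mm below the collar's top; axes as the tub
- pan (a joint): how far the sprung cradle is pressed down (m): 0 unloaded, stop at 0.008; spring 1500 N/m, so 3 N presses it 2 mm and about 10 N presses it near its stop; the pods alone press it 0.6 mm
- tray: bystander: shallow loose open tray, 190 x 150 x 28 mm, same plastic as the tub, on the other side of the board; origin: centre of its underside
- jar: bystander: loose closed clear jar, diameter 64 mm, 100 mm high, beyond the board; origin: centre of its underside
- spatula: bystander: loose spatula, 260 mm long, lying on the bench to the right; origin near the middle of its length, on its underside
- pod0: one of the 8 sauce pods in the cup: hard dark plastic ball, diameter 24 mm, 12 g, with a small white cap; origin: its centre
- pod1: one of the 8 sauce pods in the cup: hard dark plastic ball, diameter 24 mm, 12 g, with a small white cap; origin: its centre
- pod2: one of the 8 sauce pods in the cup: hard dark plastic ball, diameter 24 mm, 12 g, with a small white cap; origin: its centre
- pod3: one of the 8 sauce pods in the cup: hard dark plastic ball, diameter 24 mm, 12 g, with a small white cap; origin: its centre
- pod4: one of the 8 sauce pods in the cup: hard dark plastic ball, diameter 24 mm, 12 g, with a small white cap; origin: its centre
- pod5: one of the 8 sauce pods in the cup: hard dark plastic ball, diameter 24 mm, 12 g, with a small white cap; origin: its centre
- pod6: one of the 8 sauce pods in the cup: hard dark plastic ball, diameter 24 mm, 12 g, with a small white cap; origin: its centre
- pod7: one of the 8 sauce pods in the cup: hard dark plastic ball, diameter 24 mm, 12 g, with a small white cap; origin: its centre
Mind the look-alikes: they are no part of the job. What is shaped like the board but black or yellow is not meant. Several things have the shape of the cup; the one meant has the colours described above.

How it is judged:
On the way, in this order (a step that is already met when the one before it is completed fails the run):
1. the cup, leaning over by more than 57 degrees, rests with its lip on the tub's rim (the collar counts as the tub) (contact force between cup and tub above 0.3 N and angle between cup's own z axis and vertical above 1 rad and z of cup_mouth in the frame of tub above 0.07 m), for 0.2 s.
2. all eight pods are in the tub (x of pod0 in the frame of tub between -0.095 and 0.095 m and y of pod0 in the frame of tub between -0.075 and 0.075 m and z of pod0 in the frame of tub between 0 and 0.065 m and x of pod1 in the frame of tub between -0.095 and 0.095 m and y of pod1 in the frame of tub between -0.075 and 0.075 m and z of pod1 in the frame of tub between 0 and 0.065 m and x of pod2 in the frame of tub between -0.095 and 0.095 m and y of pod2 in the frame of tub between -0.075 and 0.075 m and z of pod2 in the frame of tub between 0 and 0.065 m and x of pod3 in the frame of tub between -0.095 and 0.095 m and y of pod3 in the frame of tub between -0.075 and 0.075 m and z of pod3 in the frame of tub between 0 and 0.065 m and x of pod4 in the frame of tub between -0.095 and 0.095 m and y of pod4 in the frame of tub between -0.075 and 0.075 m and z of pod4 in the frame of tub between 0 and 0.065 m and x of pod5 in the frame of tub between -0.095 and 0.095 m and y of pod5 in the frame of tub between -0.075 and 0.075 m and z of pod5 in the frame of tub between 0 and 0.065 m and x of pod6 in the frame of tub between -0.095 and 0.095 m and y of pod6 in the frame of tub between -0.075 and 0.075 m and z of pod6 in the frame of tub between 0 and 0.065 m and x of pod7 in the frame of tub between -0.095 and 0.095 m and y of pod7 in the frame of tub between -0.075 and 0.075 m and z of pod7 in the frame of tub between 0 and 0.065 m), for 0.2 s.
At the end, for the whole second after the job is handed in: All eight pods lie inside the deep tub, and the cup stands upright (within 0.1 rad), released and at rest on the white board, its axis within 45 mm of the board's centre; nothing leans on the tub (cradle pressed less than 3 mm) (all of step 2 and angle between cup's own z axis and vertical below 0.1 rad and horizontal distance between cup and board below 0.045 m and z of cup in the frame of board between 0.008 and 0.017 m and linear speed of cup below 0.02 m/s and value of joint pan below 0.003 m); the robot touches nothing.
It fails at once if the tub is pressed down to its stop (cradle beyond 6.5 mm) (value of joint pan above 0.0065 m).
It fails at once if the tub is leaned on with more than 25 N (contact force between cup and tub above 25 N).
It fails at once if the tray is moved more than 30 mm (distance of tray from where it was at the start of the episode above 0.03 m).
It fails at once if the jar is moved more than 30 mm (distance of jar from where it was at the start of the episode above 0.03 m).
It fails at once if the spatula is moved more than 30 mm (distance of spatula from where it was at the start of the episode above 0.03 m).
It also fails if it takes over 48 s, if anything falls off the work surface, if the arm or the gripper's body presses on something with over 40 N, if the wrist force passes 120 N, or if a joint passes its speed limit or range.

## Working session

There is one attempt and no reset: what is moved stays moved. The work goes in short steps, Python scripts to look and compute and a tool call to move; the robot and the scene stay as the last step left them, time stands still between calls to the robot, and variables do not carry over. Pictures are saved under pics/ and viewed, and the job is handed in when it is done.

Besides the shell and the picture viewer there is one more tool, called after "Emit:" in YAML: its name, and indented under it one key for each argument. drive_tool: Moves the arm, as the interface text tells. Its arguments: {"type":"object","properties":{"commands":{"type":"string"},"newtons":{"type":"number"}},"required":["commands"]}

```bash
mkdir -p pics; python3 - <<'E'
from station import ctrl
import cv2,numpy as np
o=ctrl.get_obs();print({k:np.round(v,3) for k,v in o.items()});print(ctrl.grip_point_offset)
for n in("side","top"):
    im,d=ctrl.get_image(n);cv2.imwrite(f"pics/{n}0.png",im);np.save(f"{n}0.npy",d)
    c=ctrl.camera_info(n);print(n,np.round(c["K"],1).tolist(),np.round(c["T"],3).tolist())
E
```

```text
{'t': np.float64(0.0), 'q': array([-1.43 ,  0.053,  1.614, -0.   ,  1.476, -0.119]), 'dq': array([ 0.001,  0.002,  0.001, -0.   ,  0.001,  0.   ]), 'effort': array([ 2.0000e-03, -3.9368e+01, -3.7018e+01, -0.0000e+00,  7.0000e-03,
       -0.0000e+00]), 'tool_pos': array([ 0.16 , -0.603,  0.23 ]), 'tool_rot': array([ 2.084,  0.274, -2.084]), 'contact_force': array([ 0.388, -0.57 ,  0.107]), 'wrist_torque': array([0.001, 0.01 , 0.056]), 'opening': np.float64(0.085)}
0.0187
side [[494.9, 0.0, 261.4], [0.0, 494.9, 192.7], [0.0, 0.0, 1.0]] [[-0.724, -0.438, 0.533, -0.1], [-0.689, 0.438, -0.577, 0.604], [0.019, -0.785, -0.619, 0.831], [0.0, 0.0, 0.0, 1.0]]
top [[499.7, 0.0, 253.4], [0.0, 499.7, 196.1], [0.0, 0.0, 1.0]] [[0.099, -0.972, 0.211, 0.26], [-0.995, -0.097, 0.016, -0.118], [0.005, -0.212, -0.977, 1.279], [0.0, 0.0, 0.0, 1.0]]
```

View pics/side0.png

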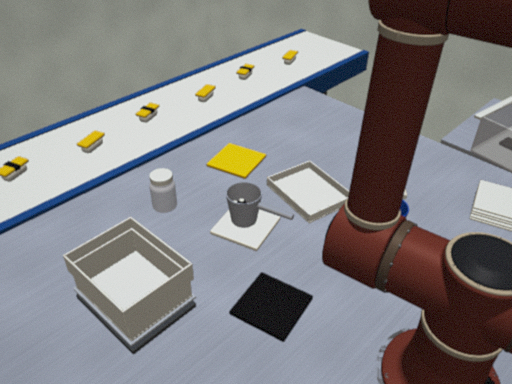

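View pics/top0.png

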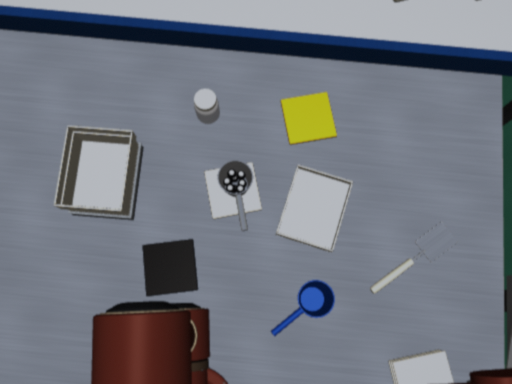

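The side view shows the steel cup on the white board near (243,205). The tub is at (130,280), to the left (+y). In the top view the cup is at (235,180) with its handle pointing to (244,228). The tub is at (98,172), the tray at (314,208), the jar at (205,102) and the spatula at (410,260). Next I'll measure them.

```bash
cat > h.py <<'E'
import numpy as np,cv2
from station import ctrl
def cloud(n,d):
    c=ctrl.camera_info(n);K=c["K"];T=c["T"]
    v,u=np.mgrid[:d.shape[0],:d.shape[1]]
    P=np.stack([(u-K[0,2])/K[0,0]*d,(v-K[1,2])/K[1,1]*d,d],-1)
    W=P@T[:3,:3].T+T[:3,3]; W[d<=0]=np.nan
    return W
def ray(n,uv,z):
    c=ctrl.camera_info(n);K=c["K"];T=c["T"]
    uv=np.atleast_2d(uv).astype(float)
    D=np.c_[(uv[:,0]-K[0,2])/K[0,0],(uv[:,1]-K[1,2])/K[1,1],np.ones(len(uv))]@T[:3,:3].T
    o=T[:3,3]; return o+D*((z-o[2])/D[:,2])[:,None]
def rect(P):
    r=cv2.minAreaRect(P[:,:2].astype(np.float32)*1000); return r
E
python3 - <<'E'
from h import *
dt=np.load("top0.npy");W=cloud("top",dt);im=cv2.imread("pics/top0.png");Z=W[...,2]
print("bench z",np.nanmedian(Z[100:350,20:480]))
# tub
S=W[115:230,45:150].reshape(-1,3); zz=S[:,2]
h,e=np.histogram(zz[np.isfinite(zz)],bins=np.arange(0,.16,.004));print([(round(a,3),b) for a,b in zip(e,h)])
m=(Z>.098)&(Z<.16);m[:, :40]=0;m[:,150:]=0;m[:110]=0;m[235:]=0
P=W[m];print("rim z pct",np.percentile(P[:,2],[5,25,50,75,90,97]),rect(P))
# side
ds=np.load("side0.npy");Ws=cloud("side",ds);Q=Ws[215:345,60:200].reshape(-1,3);Q=Q[np.isfinite(Q[:,2])]
h,e=np.histogram(Q[:,2],bins=np.arange(0,.16,.004));print([(round(a,3),b) for a,b in zip(e,h)])
P=Q[Q[:,2]>.1];print("side rim", rect(P[P[:,2]>np.percentile(P[:,2],60)]))
# cup / handle from top
for (a,b,lo,hi,nm) in [((150,205),(210,262),.088,.11,"cuprim"),((190,235),(225,255),.055,.085,"handle"),((155,225),(200,265),.008,.018,"board"),((80,125),(190,225),.08,.12,"jar")]:
    s=W[a[0]:a[1],b[0]:b[1]].reshape(-1,3);k=(s[:,2]>lo)&(s[:,2]<hi);s=s[k]
    print(nm,len(s),s.mean(0),np.percentile(s[:,2],[5,50,95]),rect(s))
E
```

```text
bench z -0.0007410894697926773
[(np.float64(0.0), np.int64(1117)), (np.float64(0.004), np.int64(114)), (np.float64(0.008), np.int64(107)), (np.float64(0.012), np.int64(78)), (np.float64(0.016), np.int64(5)), (np.float64(0.02), np.int64(3)), (np.float64(0.024), np.int64(30)), (np.float64(0.028), np.int64(288)), (np.float64(0.032), np.int64(1483)), (np.float64(0.036), np.int64(1520)), (np.float64(0.04), np.int64(306)), (np.float64(0.044), np.int64(113)), (np.float64(0.048), np.int64(92)), (np.float64(0.052), np.int64(105)), (np.float64(0.056), np.int64(103)), (np.float64(0.06), np.int64(96)), (np.float64(0.064), np.int64(71)), (np.float64(0.068), np.int64(69)), (np.float64(0.072), np.int64(62)), (np.float64(0.076), np.int64(75)), (np.float64(0.08), np.int64(70)), (np.float64(0.084), np.int64(112)), (np.float64(0.088), np.int64(131)), (np.float64(0.092), np.int64(138)), (np.float64(0.096), np.int64(199)), (np.float64(0.1), np.int64(268)), (np.float64(0.104), np.int64(186)), (np.float64(0.108), np.int64(133)), (np.float64(0.112), np.int64(130)), (np.float64(0.116), np.int64(137)), (np.fl
[... 2015 characters left out ...]
 0.09429332] [0.0892194  0.09432386 0.09914468] ((558.7701416015625, -48.641754150390625), (87.38162994384766, 83.36824798583984), 6.1364054679870605)
handle 264 [ 0.48191769 -0.06923313  0.07640901] [0.05921857 0.0776509  0.08294508] ((483.45220947265625, -60.39886474609375), (105.05860900878906, 50.42148208618164), 5.783113479614258)
board 1133 [ 0.52775319 -0.03684333  0.01128143] [0.00844075 0.01099708 0.01505049] ((543.737060546875, -40.917320251464844), (129.4568634033203, 129.1568603515625), 16.675949096679688)
jar 407 [0.74976992 0.0483023  0.09737292] [0.08842893 0.09798082 0.10206602] ((751.5912475585938, 48.93170166015625), (56.2928352355957, 54.78007507324219), 39.14295196533203)
```

```bash
python3 - <<'E'
import cv2
a=cv2.imread("pics/top0.png")[80:260,40:280];cv2.imwrite("pics/topz.png",cv2.resize(a,None,fx=3.3,fy=3.3,interpolation=cv2.INTER_CUBIC)[:600,:800])
a=cv2.imread("pics/side0.png")[150:350,50:310];cv2.imwrite("pics/sidez.png",cv2.resize(a,None,fx=3,fy=3,interpolation=cv2.INTER_CUBIC)[:600,:800])
E
```

```text
(no output)
```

View pics/topz.png

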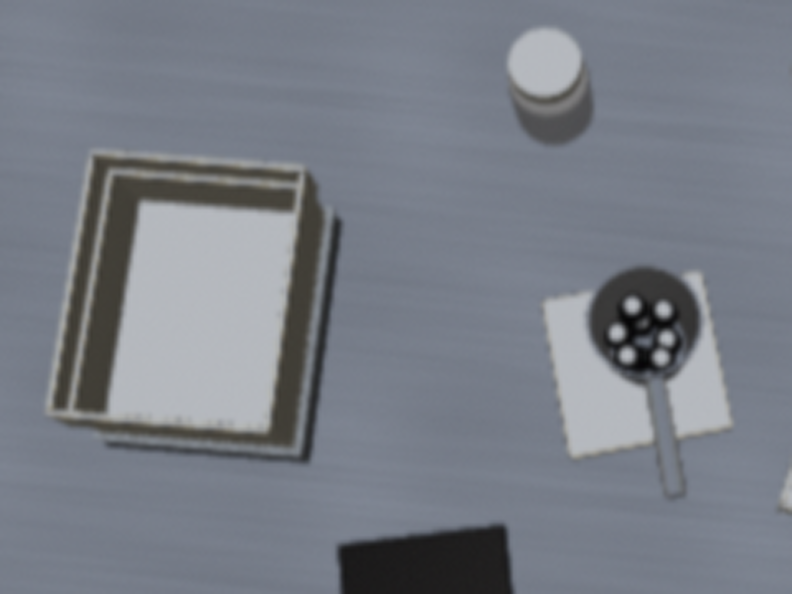

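View pics/sidez.png

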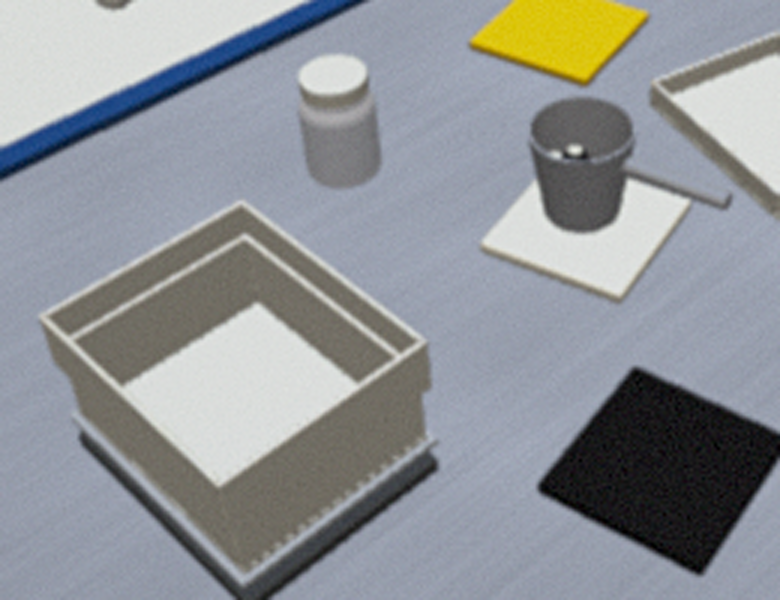

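```bash
python3 - <<'E'
from h import *
from scipy.spatial.transform import Rotation as R
o=ctrl.get_obs();M=R.from_rotvec(o["tool_rot"]).as_matrix();print("tool axes cols\n",np.round(M,3))
im=cv2.imread("pics/top0.png");W=cloud("top",np.load("top0.npy"));Z=W[...,2]
g=cv2.cvtColor(im,cv2.COLOR_BGR2GRAY)
# handle by depth
m=np.zeros_like(g);s=(Z>.06)&(Z<.09);m[200:234,232:252]=s[200:234,232:252]
vv,uu=np.nonzero(m);print(len(vv),uu.min(),uu.max(),vv.min(),vv.max())
P=ray("top",np.c_[uu,vv],.080)
l=cv2.fitLine(P[:,:2].astype(np.float32),cv2.DIST_HUBER,0,.01,.01).ravel();print("handle line",l,np.degrees(np.arctan2(l[1],l[0])))
d=l[:2]*np.sign(l[0]);t=(P[:,:2]-l[2:])@d;print("handle out end",l[2:]+d*t.min(), "halfwidth",np.percentile((P[:,:2]-l[2:])@[-d[1],d[0]],[3,97]))
# cup rim dark blob
hsv=cv2.cvtColor(im,cv2.COLOR_BGR2HSV)
dk=((Z>.03)&(Z<.11)|(g<100)).astype(np.uint8);dk[:, :205]=0;dk[:,270:]=0;dk[:150]=0;dk[196:]=0
c=max(cv2.findContours(dk,0,1)[0],key=cv2.contourArea);(u,v),r=cv2.minEnclosingCircle(c);print("cup circ",u,v,r,ray("top",[[u,v],[u+r,v],[u,v-r]],.097))
pts=c[:,0];pts=pts[pts[:,1]<190]
# board
b=((Z>.004)&(Z<.02)&(g>150)).astype(np.uint8);b[:, :195]=0;b[:,270:]=0;b[:150]=0;b[230:]=0
c=max(cv2.findContours(b,0,1)[0],key=cv2.contourArea);h=cv2.convexHull(c)[:,0];p=ray("top",h,.012);print("board",rect(p))
# bluish edges: tub corners from image (zoom px)
for nm,px,z in [("collar top outer",[(92,150),(305,165),(298,430),(48,413)],.131)]:
    q=np.array(px)/3.3+[40,80];print(nm,ray("top",q,z).round(4))
E
```

```text
tool axes cols
 [[-0.     0.257 -0.966]
 [ 0.002 -0.966 -0.257]
 [-1.    -0.002 -0.   ]]
206 236 247 200 230
handle line [ 0.96042436  0.278541    0.46933326 -0.07383532] 16.173145
handle out end [ 0.43246332 -0.08452829] halfwidth [-0.00749883  0.00745007]
cup circ 235.15383911132812 177.84616088867188 18.122787475585938 [[ 0.55605688 -0.04943526  0.097     ]
 [ 0.56046616 -0.09340371  0.097     ]
 [ 0.60173829 -0.04455197  0.097     ]]
board ((535.9487915039062, -11.289566040039062), (127.47185516357422, 66.77342987060547), 16.78829002380371)
collar top outer [[0.6372 0.3651 0.131 ]
 [0.6413 0.2082 0.131 ]
 [0.4455 0.1836 0.131 ]
 [0.44   0.3613 0.131 ]]
```

```bash
cat >> h.py <<'E'
from scipy.spatial.transform import Rotation as R
def st():
    o=ctrl.get_obs();M=R.from_rotvec(o["tool_rot"]).as_matrix();p=o["tool_pos"]
    print("t %.2f tcp %s yaw(-z) %.2f tilt %.2f F %s T %s open %.4f"%(o["t"],p.round(4),np.degrees(np.arctan2(-M[1,2],-M[0,2])),np.degrees(np.arccos(-M[2,0])),o["contact_force"].round(2),o["wrist_torque"].round(3),o["opening"]))
    return p,M
def go(goal,yaw=None,p=None,M=None):
    "goal tcp -> units"
    if p is None:p,M=st()
    u=M.T@(np.array(goal)-p)/.04
    y=np.degrees(np.arctan2(-M[1,2],-M[0,2]));tu=0 if yaw is None else -(yaw-y)/5
    print("units",u.round(3),"turn",round(tu,3));return u
E
python3 - <<'E'
from h import *
p,M=st()
go([.4895,-.0683,.15],16.2,p,M);go([.4895,-.0683,.0553],16.2,p,M)
E
```

```text
t 0.10 tcp [ 0.1605 -0.6035  0.2302] yaw(-z) 14.89 tilt 0.11 F [0.38 0.19 0.58] T [ 0.008  0.037 -0.005] open 0.0848
units [  2.027 -10.813 -11.386] turn -0.263
units [  4.394 -10.809 -11.386] turn -0.263
```

Emit:
drive_tool:
  commands: "-1 0 -1 -1.05 -0.26;-1 0 -2 -2.1 -0.26;-1 0 -2.7 -2.84 -0.26;-1 0 -3.4 -3.58 -0.26;-1 0 -4.1 -4.32 -0.26;-1 0 -4.8 -5.05 -0.26;-1 0 -5.5 -5.79 -0.26;-1 0 -5.5 -5.79 -0.26"
  newtons: 40

```text
t: 0.77
tool_pos: [0.3288, -0.3288, 0.2308]
tool_rot: [2.07, 0.297, -2.069]
contact_force: [-0.5, -0.3, 0.4]
opening: 0.0853
```

```bash
python3 -c "
from h import *
p,M=st();go([.4895,-.0683,.15],16.2,p,M)"
```

```text
t 0.77 tcp [ 0.3288 -0.3288  0.2308] yaw(-z) 16.28 tilt 0.07 F [-0.53 -0.31  0.4 ] T [ 0.04  -0.046  0.032] open 0.0853
units [ 2.029 -5.124 -5.68 ] turn 0.016
```

Emit:
drive_tool:
  commands: "-1 0 -0.7 -0.78 0;-1 0.2 -1.4 -1.55 0;-1 0.5 -2.1 -2.33 0;-1 0.9 -2.8 -3.1 0;-1 1.3 -3.5 -3.88 0;-1 1.6 -4.2 -4.65 0;-1 2 -5.12 -5.68 0;-1 2 -5.12 -5.68 0"

```text
t: 1.43
tool_pos: [0.4891, -0.0685, 0.1495]
tool_rot: [2.068, 0.299, -2.071]
contact_force: [0.4, 0.6, -0.7]
opening: 0.0853
```

```bash
python3 -c "
from h import *
p,M=st();go([.4895,-.0683,.0553],16.2,p,M)
im,d=ctrl.get_image('top');cv2.imwrite('pics/t1.png',im[100:300,130:330].repeat(3,0).repeat(3,1))"
```

```text
t 1.43 tcp [ 0.4891 -0.0685  0.1495] yaw(-z) 16.32 tilt 0.13 F [ 0.37  0.63 -0.7 ] T [-0.002 -0.001  0.028] open 0.0853
units [ 2.354e+00  2.000e-03 -1.400e-02] turn 0.024
```

View pics/t1.png

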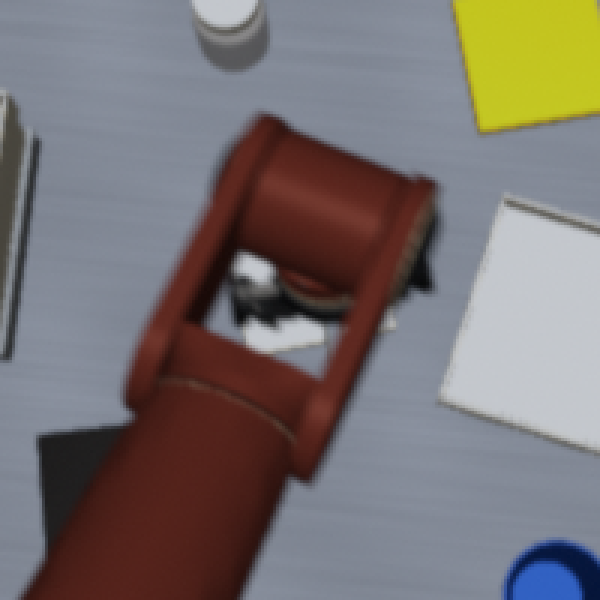

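The arm hides the cup in this top view, and the pose is as planned. I'll go down and grip.

Emit:
drive_tool:
  commands: "-1 0.8 0 0 0;-1 1.6 0 0 0;-1 2.35 0 0 0;-1 2.35 0 0 0;0.5 2.35 0 0 0;1 2.35 0 0 0;1 2.35 0 0 0;1 2.35 0 0 0"
  newtons: 40

```text
t: 2.15
tool_pos: [0.4907, -0.0725, 0.0598]
tool_rot: [2.073, 0.292, -2.065]
contact_force: [0.3, 0.7, 0.6]
opening: 0.0387
```

Emit:
drive_tool:
  commands: "1 0 0 0 0;1 0 0 0 0;1 0 0 0 0;1 0 0 0 0"
  newtons: 40

```text
t: 2.48
tool_pos: [0.4895, -0.0721, 0.0584]
tool_rot: [2.071, 0.294, -2.069]
contact_force: [-1.5, 0.5, 6.0]
opening: 0.0145
```

```bash
python3 -c "
from h import *
p,M=st()
im,d=ctrl.get_image('side');cv2.imwrite('pics/s1.png',im[120:270,150:350].repeat(4,0).repeat(4,1))"
```

```text
t 2.48 tcp [ 0.4895 -0.0721  0.0584] yaw(-z) 16.19 tilt 0.07 F [-1.52  0.48  6.05] T [0.15  0.314 0.005] open 0.0145
```

View pics/s1.png

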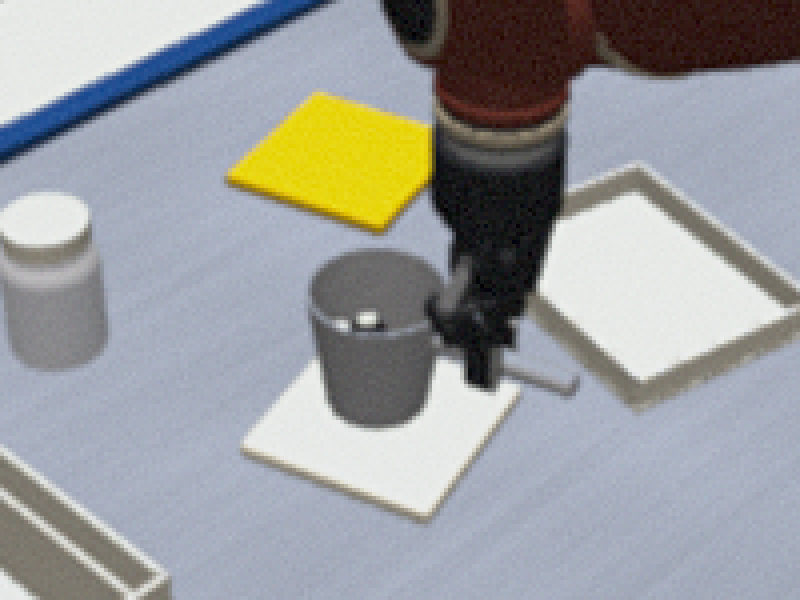

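Emit:
drive_tool:
  commands: "1 0 0 0 0;1 0 0 0 0;1 0 0 0 0"
  newtons: 40

```text
t: 2.78
tool_pos: [0.4895, -0.0721, 0.0584]
tool_rot: [2.07, 0.294, -2.069]
contact_force: [-2.1, 1.3, 5.7]
opening: 0.0145
```

```bash
python3 -c "
from h import *
p,M=st()"
```

```text
t 2.78 tcp [ 0.4895 -0.0721  0.0584] yaw(-z) 16.19 tilt 0.05 F [-2.15  1.3   5.71] T [0.143 0.311 0.042] open 0.0145
```

Emit:
drive_tool:
  commands: "1 -0.15 0 0 0;1 -0.3 0 0 0;1 -0.5 0 0 0;1 -0.7 0 0 0;1 -0.7 0 0 0;1 -0.7 0 0 0"
  newtons: 40

```text
t: 3.28
tool_pos: [0.4894, -0.072, 0.0861]
tool_rot: [2.071, 0.294, -2.068]
contact_force: [-0.4, 0.2, -3.8]
opening: 0.0142
```

```bash
python3 -c "
from h import *
p,M=st()
im,d=ctrl.get_image('side');cv2.imwrite('pics/s2.png',im[120:270,150:350].repeat(4,0).repeat(4,1))"
```

```text
t 3.28 tcp [ 0.4894 -0.072   0.0861] yaw(-z) 16.19 tilt 0.09 F [-0.35  0.17 -3.84] T [-0.065  0.194 -0.021] open 0.0142
```

View pics/s2.png

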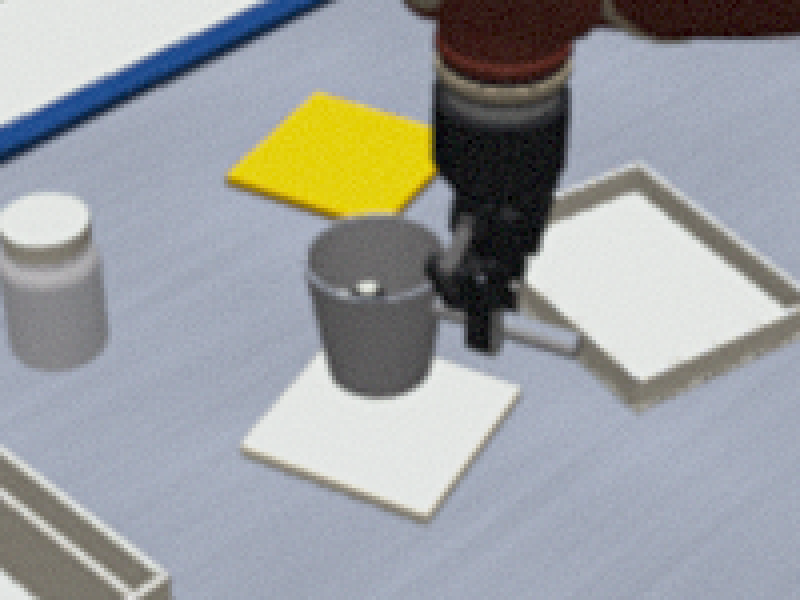

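Emit:
drive_tool:
  commands: "1 0 0 0 0;1 0 0 0 0;1 0 0 0 0"
  newtons: 22

```text
t: 3.58
tool_pos: [0.4886, -0.0718, 0.0848]
tool_rot: [2.069, 0.295, -2.071]
contact_force: [0.9, 0.2, -2.7]
opening: 0.0143
```

```bash
python3 -c "
from h import *
p,M=st()
im,d=ctrl.get_image('side');cv2.imwrite('pics/s3.png',im[120:270,150:350].repeat(4,0).repeat(4,1))"
```

```text
t 3.58 tcp [ 0.4886 -0.0718  0.0848] yaw(-z) 16.18 tilt 0.06 F [ 0.94  0.23 -2.71] T [-0.106  0.167  0.029] open 0.0143
```

View pics/s3.png

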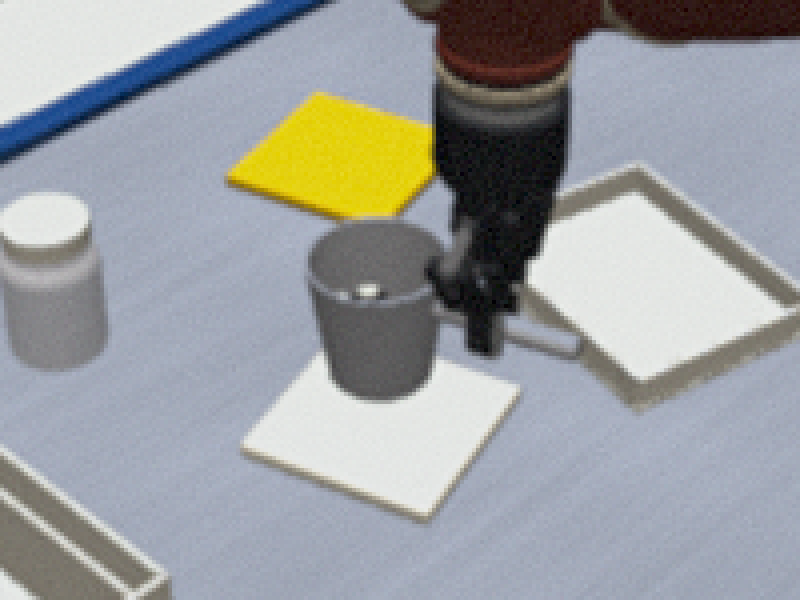

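```bash
python3 -c "
from h import *
p,M=st();go([.47,.14,.175],1.2,p,M)"
```

```text
t 3.63 tcp [ 0.4887 -0.0718  0.0849] yaw(-z) 16.19 tilt 0.05 F [-0.48  0.28 -3.95] T [-0.09   0.223  0.011] open 0.0145
units [-2.251 -5.216 -1.026] turn 2.997
```

Emit:
drive_tool:
  commands: "1 -0.4 0 0 0;1 -0.9 -0.1 0 0.2;1 -1.4 -0.4 -0.1 0.4;1 -1.9 -0.8 -0.2 0.6;1 -2.25 -1.3 -0.3 0.9;1 -2.25 -1.8 -0.4 1.2;1 -2.25 -2.3 -0.5 1.5;1 -2.25 -2.6 -0.5 1.6"
  newtons: 40

```text
t: 4.3
tool_pos: [0.4792, 0.0353, 0.1756]
tool_rot: [2.148, 0.155, -2.147]
contact_force: [0.2, -0.6, -2.5]
opening: 0.0145
```

```bash
python3 -c "
from h import *
p,M=st();go([.47,.14,.175],1.2,p,M)"
```

```text
t 4.30 tcp [0.4792 0.0353 0.1756] yaw(-z) 8.19 tilt 0.06 F [ 0.18 -0.58 -2.49] T [-0.04   0.243  0.002] open 0.0145
units [ 0.018 -2.625 -0.146] turn 1.398
```

Emit:
drive_tool:
  commands: "1 0 -0.4 0 0.3;1 0 -0.8 -0.05 0.6;1 0 -1.3 -0.1 0.9;1 0 -1.8 -0.14 1.2;1 0 -2.3 -0.14 1.4;1 0 -2.6 -0.15 1.4;1 0 -2.6 -0.15 1.4"
  newtons: 40

```text
t: 4.88
tool_pos: [0.4698, 0.1391, 0.175]
tool_rot: [2.209, 0.027, -2.211]
contact_force: [0.0, 0.0, -1.8]
opening: 0.0145
```

```bash
python3 -c "
from h import *
p,M=st();go([.47,.14,.175],1.2,p,M)
for n in ('side','top'):
    im,d=ctrl.get_image(n);cv2.imwrite('pics/%s4.png'%n,im);np.save(n+'4.npy',d)
im=cv2.imread('pics/side4.png');cv2.imwrite('pics/s4.png',im[130:330,40:240].repeat(3,0).repeat(3,1))"
```

```text
t 4.88 tcp [0.4698 0.1391 0.175 ] yaw(-z) 1.37 tilt 0.06 F [ 0.05  0.   -1.81] T [-0.017  0.136 -0.01 ] open 0.0145
units [ 0.    -0.022 -0.006] turn 0.033
```

View pics/s4.png

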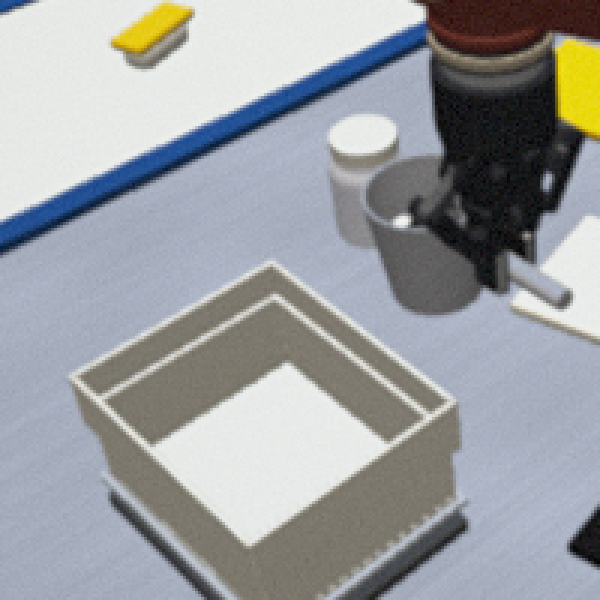

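View pics/top4.png

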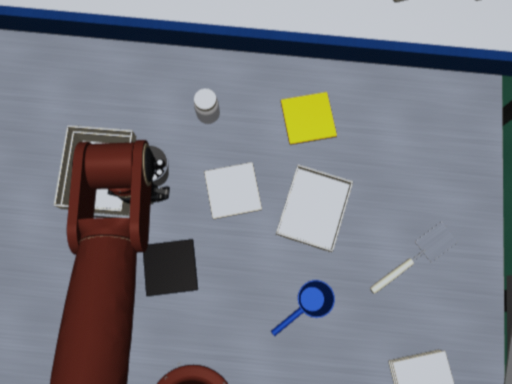

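```bash
python3 - <<'E'
from h import *
W=cloud("top",np.load("top4.npy"));im=cv2.imread("pics/top4.png");g=im.min(2)
b=(g>165).astype(np.uint8);b[:, :195]=0;b[:,270:]=0;b[:150]=0;b[230:]=0
c=max(cv2.findContours(b,0,1)[0],key=cv2.contourArea);p=ray("top",c[:,0],.012);r=rect(p);print("board",r,cv2.boxPoints(r).round(0).tolist())
W=cloud("side",np.load("side4.npy"))
S=W[180:240,155:202].reshape(-1,3);S=S[(S[:,2]>.12)&(S[:,1]>.08)&(S[:,1]<.2)]
print("cup z range",np.percentile(S[:,2],[1,5,50,95,99]))
T=S[S[:,2]>np.percentile(S[:,2],99)-.006];print(rect(T),T[:,2].mean())
L=S[(S[:,0]>.5)&(S[:,0]<.6)]
for z in np.arange(.13,.22,.01):
    k=L[abs(L[:,2]-z)<.004]
    if len(k)>8: print(round(z,3),len(k),"max y",np.percentile(k[:,1],97).round(4),"x",k[:,0].min().round(3),k[:,0].max().round(3))
# collar near edge
Q=W[200:330,60:200].reshape(-1,3);Q=Q[(Q[:,2]>.115)&(Q[:,1]>.19)&(Q[:,1]<.225)&(Q[:,0]>.47)&(Q[:,0]<.6)]
print("near collar z",np.percentile(Q[:,2],[50,80,90,95,98]),"y of top",np.percentile(Q[Q[:,2]>.124][:,1],[3,50,97]))
E
```

```text
board ((545.764404296875, -40.49281311035156), (127.77001190185547, 128.48402404785156), 16.670637130737305) [[466.0, 3.0], [503.0, -120.0], [625.0, -84.0], [589.0, 39.0]]
cup z range [0.13083579 0.1384633  0.19823368 0.29087338 0.30445765]
((459.81732177734375, 171.62200927734375), (25.577014923095703, 7.031129837036133), 26.221555709838867) 0.30455110269223135
0.13 52 max y 0.1732 x 0.509 0.556
0.14 68 max y 0.1744 x 0.51 0.552
0.15 78 max y 0.1757 x 0.507 0.555
0.16 79 max y 0.1768 x 0.507 0.58
0.17 104 max y 0.1779 x 0.506 0.583
0.18 148 max y 0.1795 x 0.506 0.584
0.19 152 max y 0.1806 x 0.506 0.584
0.2 151 max y 0.182 x 0.503 0.587
0.21 164 max y 0.1834 x 0.503 0.59
near collar z [0.12692304 0.13161525 0.13292626 0.13412897 0.26632162] y of top [0.200109   0.20987056 0.21206441]
```

Emit:
drive_tool:
  commands: "1 0 -0.3 0 0;1 0 -0.6 0 0;1 0 -0.8 0 0;1 0 -0.88 0 0;1 -0.05 -1 0 0;1 -0.08 -1.1 0 0;1 -0.11 -1.15 0 0"
  newtons: 24

```text
t: 5.57
tool_pos: [0.4695, 0.183, 0.1799]
tool_rot: [2.21, 0.02, -2.21]
contact_force: [0.2, -4.4, -2.5]
opening: 0.0143
```

```bash
cat > look.py <<'E'
from h import *
import sys
p,M=st()
im,d=ctrl.get_image('side');np.save('d.npy',d);cv2.imwrite('pics/s%s.png'%sys.argv[1],im[110:330,40:260].repeat(3,0).repeat(3,1)[:600])
E
python3 look.py 5
```

```text
t 5.57 tcp [0.4695 0.183  0.1799] yaw(-z) 1.16 tilt 0.12 F [ 0.19 -4.43 -2.51] T [-0.93   0.041 -0.363] open 0.0143
```

View pics/s5.png

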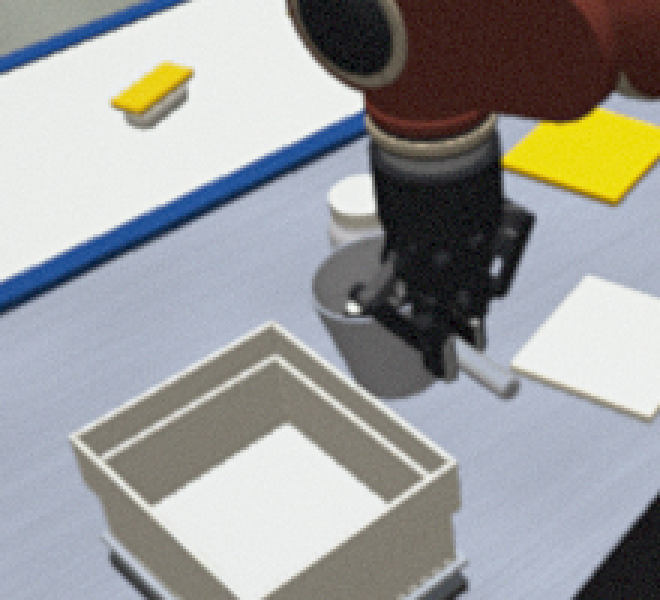

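Emit:
drive_tool:
  commands: "1 -0.05 -0.16 0 0;1 -0.1 -0.33 0 0;1 -0.11 -0.48 0 0;1 -0.11 -0.63 0 0;1 -0.1 -0.78 0 0;1 -0.07 -0.93 0 0;1 -0.07 -0.93 0 0"
  newtons: 24

```text
t: 6.2
tool_pos: [0.4692, 0.2208, 0.1836]
tool_rot: [2.213, 0.022, -2.209]
contact_force: [-1.4, -4.2, 0.5]
opening: 0.0146
```

```bash
python3 look.py 6
```

```text
t 6.20 tcp [0.4692 0.2208 0.1836] yaw(-z) 1.19 tilt 0.09 F [-1.37 -4.18  0.54] T [-0.983  0.074 -0.29 ] open 0.0146
```

View pics/s6.png

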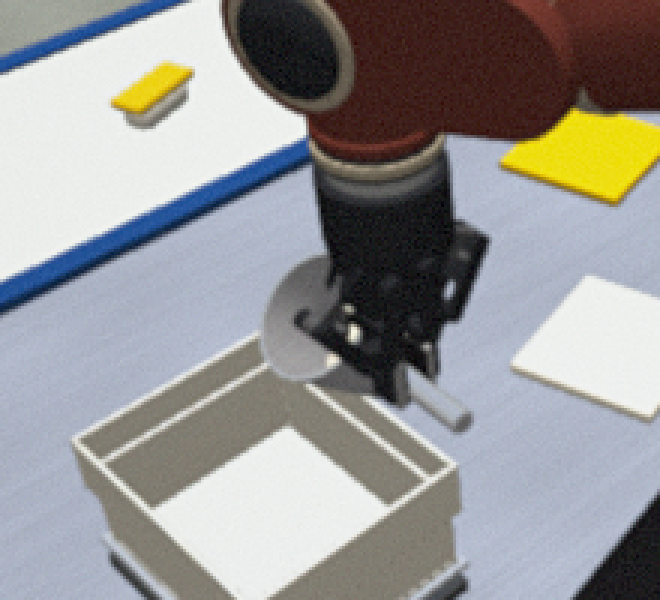

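Emit:
drive_tool:
  commands: "1 0.05 -0.14 0 0;1 0.1 -0.28 0 0;1 0.16 -0.4 0 0;1 0.22 -0.5 0 0;1 0.26 -0.57 0 0;1 0.29 -0.62 0 0;1 0.29 -0.62 0 0;1 0.29 -0.62 0 0"
  newtons: 24

```text
t: 6.92
tool_pos: [0.4681, 0.246, 0.1723]
tool_rot: [2.212, 0.025, -2.212]
contact_force: [-4.2, -2.1, 5.5]
opening: 0.0145
```

```bash
python3 look.py 7
```

```text
t 6.92 tcp [0.4681 0.246  0.1723] yaw(-z) 1.19 tilt 0.11 F [-4.15 -2.07  5.5 ] T [-0.555  0.438 -0.212] open 0.0145
```

View pics/s7.png

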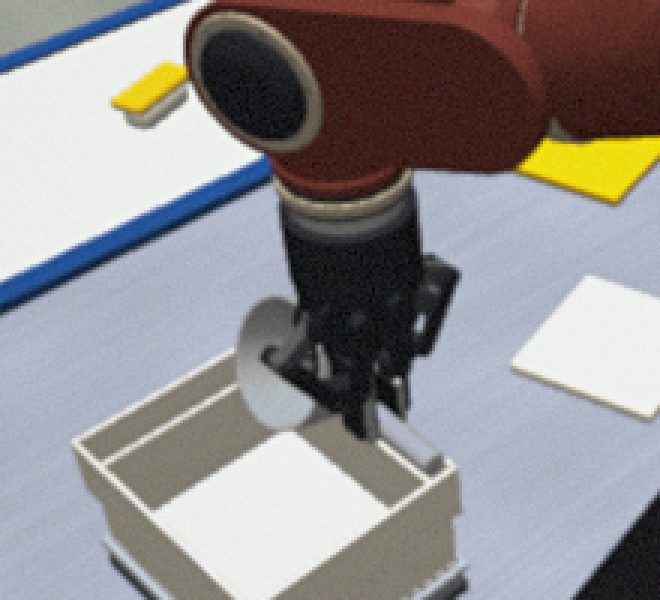

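```bash
python3 - <<'E'
from h import *
a=cloud("side",np.load("side4.npy"));b=cloud("side",np.load("d.npy"))
m=(a[...,2]>.03)&(a[...,2]<.042)&(a[...,1]>.23)&(a[...,0]>.46)&(a[...,0]<.62)&(b[...,2]>.02)&(b[...,2]<.045)
v,u=np.nonzero(m);print(len(v),np.median(a[m][:,2]),np.median(b[m][:,2]),np.mean(a[m][:,2]-b[m][:,2]))
# handle in b: points
print(b[110+440//3+5:110+460//3+3,40+405//3:40+440//3][...,2].round(3))
im=cv2.imread('pics/s7.png')[230:500,150:480];cv2.imwrite('pics/s7z.png',cv2.resize(im,None,fx=2,fy=2))
E
```

```text
1967 0.039374710363062726 0.03407188510641479 0.004939683594886015
[[0.181 0.185 0.187 0.186 0.188 0.188 0.186 0.189 0.188 0.191 0.189]
 [0.181 0.182 0.184 0.186 0.187 0.187 0.186 0.19  0.19  0.189 0.187]
 [0.101 0.18  0.183 0.183 0.185 0.185 0.186 0.188 0.189 0.187 0.182]
 [0.1   0.101 0.178 0.181 0.183 0.186 0.186 0.187 0.184 0.185 0.182]
 [0.1   0.099 0.1   0.1   0.182 0.184 0.186 0.184 0.183 0.182 0.18 ]]
```

View pics/s7z.png

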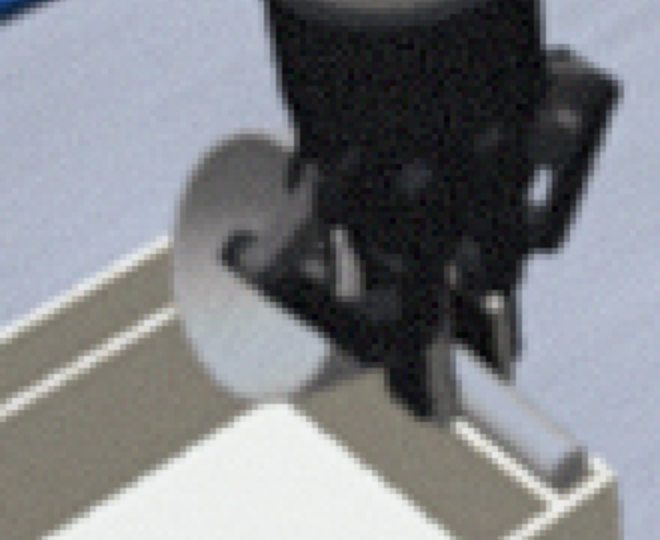

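Emit:
drive_tool:
  commands: "1 -0.02 0 0 0;1 -0.02 -0.04 0 0;1 0 -0.09 0 0;1 0.04 -0.15 0 0;1 0.04 -0.15 0 0"
  newtons: 20

```text
t: 7.38
tool_pos: [0.4679, 0.2518, 0.169]
tool_rot: [2.211, 0.024, -2.211]
contact_force: [-2.1, -1.4, 3.4]
opening: 0.0145
```

```bash
cat > look.py <<'E'
from h import *
import sys
p,M=st()
im,d=ctrl.get_image('side');np.save('d.npy',d);c=im[190:290,90:220];cv2.imwrite('pics/s%s.png'%sys.argv[1],cv2.resize(c,None,fx=5,fy=5,interpolation=cv2.INTER_LINEAR))
a=cloud("side",np.load("side4.npy"));b=cloud("side",d)
m=(a[...,2]>.03)&(a[...,2]<.042)&(a[...,1]>.23)&(a[...,0]>.46)&(a[...,0]<.62)&(b[...,2]>.02)&(b[...,2]<.045)
print("pan est mm",m.sum(),1000*np.median(a[m][:,2]-b[m][:,2]),1000*np.mean(a[m][:,2]-b[m][:,2]))
by,bz=p[1]+.001-.2065,p[2]+.0156-.131+np.mean(a[m][:,2]-b[m][:,2]);D=np.hypot(by,bz)*1000;ph=np.degrees(np.arctan2(bz,-by));s=np.sqrt(max(D*D-40.3**2,0));print("D %.1f phi %.1f s %.1f lean est %.1f"%(D,ph,s,ph-8-np.degrees(np.arctan2(s,40.3))))
E
python3 look.py 8
```

```text
t 7.38 tcp [0.4679 0.2518 0.169 ] yaw(-z) 1.21 tilt 0.03 F [-2.09 -1.39  3.41] T [-0.467  0.255 -0.204] open 0.0145
pan est mm 1963 4.228464795512643 4.043973786706777
D 73.9 phi 128.8 s 62.0 lean est 63.8
```

View pics/s8.png

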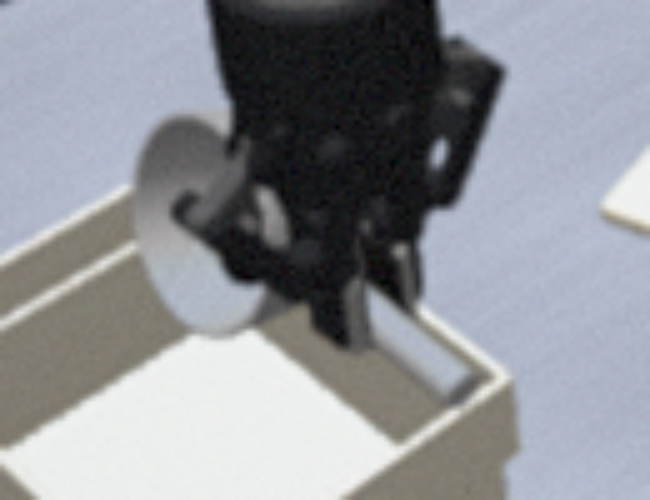

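Emit:
drive_tool:
  commands: "1 0.04 -0.06 0 0;1 0.08 -0.12 0 0;1 0.13 -0.18 0 0;1 0.13 -0.18 0 0"
  newtons: 20

```text
t: 7.77
tool_pos: [0.4677, 0.2589, 0.1633]
tool_rot: [2.211, 0.023, -2.211]
contact_force: [-1.1, -2.0, 1.4]
opening: 0.0147
```

```bash
python3 look.py 9
```

```text
t 7.77 tcp [0.4677 0.2589 0.1633] yaw(-z) 1.21 tilt 0.02 F [-1.11 -1.98  1.38] T [-0.54  -0.037 -0.174] open 0.0147
pan est mm 1948 3.2648455100592333 3.178469039901806
D 73.9 phi 136.3 s 61.9 lean est 71.3
```

View pics/s9.png

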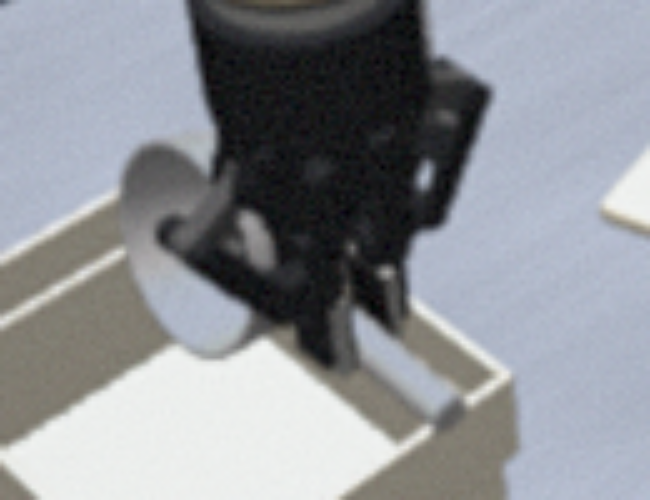

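Emit:
drive_tool:
  commands: "1 0.05 -0.05 0 0;1 0.11 -0.1 0 0;1 0.17 -0.16 0 0;1 0.17 -0.16 0 0;1 0.23 -0.2 0 0;1 0.23 -0.2 0 0"
  newtons: 20

```text
t: 8.32
tool_pos: [0.4675, 0.2667, 0.1544]
tool_rot: [2.211, 0.023, -2.211]
contact_force: [-0.5, -2.5, 1.7]
opening: 0.0145
```

```bash
python3 look.py 10
```

```text
t 8.32 tcp [0.4675 0.2667 0.1544] yaw(-z) 1.20 tilt 0.02 F [-0.45 -2.48  1.68] T [-0.698 -0.128 -0.193] open 0.0145
pan est mm 1898 3.413529111677971 3.3367492532940735
D 74.5 phi 145.3 s 62.6 lean est 80.1
```

View pics/s10.png

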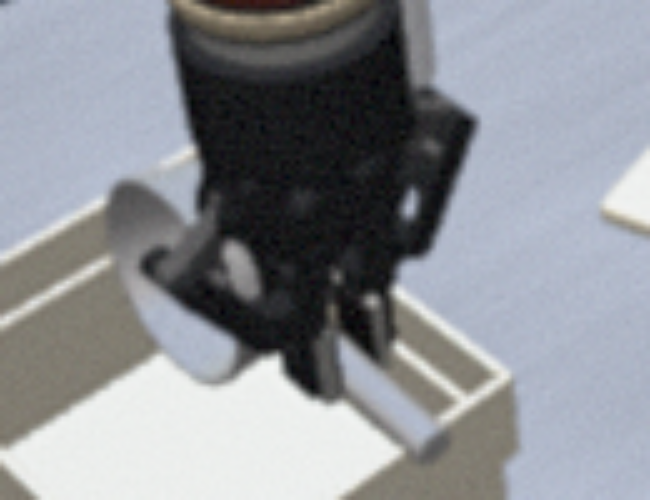

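Emit:
drive_tool:
  commands: "1 0.06 -0.04 0 0;1 0.12 -0.08 0 0;1 0.19 -0.11 0 0;1 0.19 -0.11 0 0;1 0.25 -0.14 0 0;1 0.25 -0.14 0 0"
  newtons: 20

```text
t: 8.87
tool_pos: [0.4674, 0.2723, 0.1445]
tool_rot: [2.211, 0.023, -2.212]
contact_force: [-0.6, -0.4, 1.8]
opening: 0.0146
```

```bash
python3 look.py 11
```

```text
t 8.87 tcp [0.4674 0.2723 0.1445] yaw(-z) 1.20 tilt 0.03 F [-0.62 -0.45  1.82] T [-0.501  0.005 -0.163] open 0.0146
pan est mm 1729 3.288779909075057 3.1594819732973978
D 74.2 phi 154.2 s 62.3 lean est 89.1
```

View pics/s11.png

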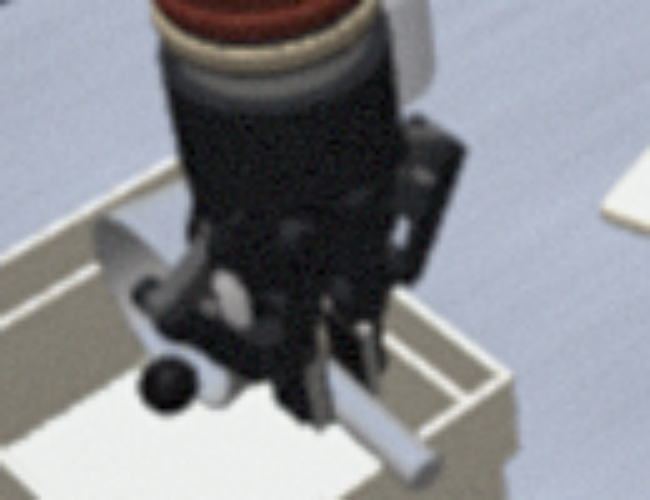

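```bash
python3 - <<'E'
from h import *
b=cloud("side",np.load("d.npy"))
# handle line pixels: zoom (340,370)->(425,455), /5 + (90,190)
for zx,zy in [(350,385),(370,405),(390,425),(410,447),(420,460),(432,455)]:
    u,v=90+zx//5,190+zy//5;print(u,v,b[v-1:v+2,u-1:u+2].reshape(-1,3).mean(0).round(4))
E
```

```text
160 267 [0.4578 0.269  0.1597]
164 271 [0.4454 0.2696 0.1589]
168 275 [0.4331 0.2702 0.1582]
172 279 [0.4206 0.271  0.158 ]
174 282 [0.4138 0.2721 0.1562]
176 281 [0.4139 0.2676 0.1552]
```

Emit:
drive_tool:
  commands: "1 0.07 -0.04 0 0;1 0.14 -0.07 0 0;1 0.18 -0.09 0 0;1 0.18 -0.09 0 0;1 0.18 -0.09 0 0"
  newtons: 20

```text
t: 9.33
tool_pos: [0.4665, 0.276, 0.1364]
tool_rot: [2.208, 0.024, -2.214]
contact_force: [0.5, -0.8, -2.3]
opening: 0.0142
```

```bash
python3 look.py 12
```

```text
t 9.33 tcp [0.4665 0.276  0.1364] yaw(-z) 1.21 tilt 0.15 F [ 0.48 -0.79 -2.3 ] T [ 0.054  0.152 -0.011] open 0.0142
pan est mm 1157 0.6121314760870744 0.5375625965854378
D 73.8 phi 163.0 s 61.8 lean est 98.2
```

View pics/s12.png

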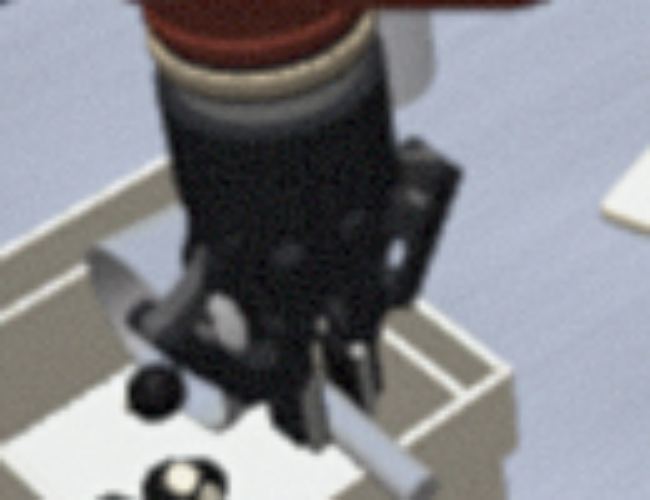

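Emit:
drive_tool:
  commands: "1 0 0 0 0;1 0 0 0 0;1 0 0 0 0;1 0 0 0 0"
  newtons: 30

```text
t: 9.72
tool_pos: [0.4674, 0.2758, 0.1376]
tool_rot: [2.211, 0.023, -2.211]
contact_force: [0.7, -0.4, -1.6]
opening: 0.0148
```

```bash
sed -i 's/190:290,90:220/190:320,70:220/;s/fx=5,fy=5/fx=4.6,fy=4.6/' look.py; python3 look.py 13
```

```text
t 9.72 tcp [0.4674 0.2758 0.1376] yaw(-z) 1.19 tilt 0.02 F [ 0.72 -0.38 -1.64] T [0.006 0.116 0.01 ] open 0.0148
pan est mm 1228 0.46091624197069914 0.4051179721297956
D 73.8 phi 162.2 s 61.9 lean est 97.2
```

View pics/s13.png

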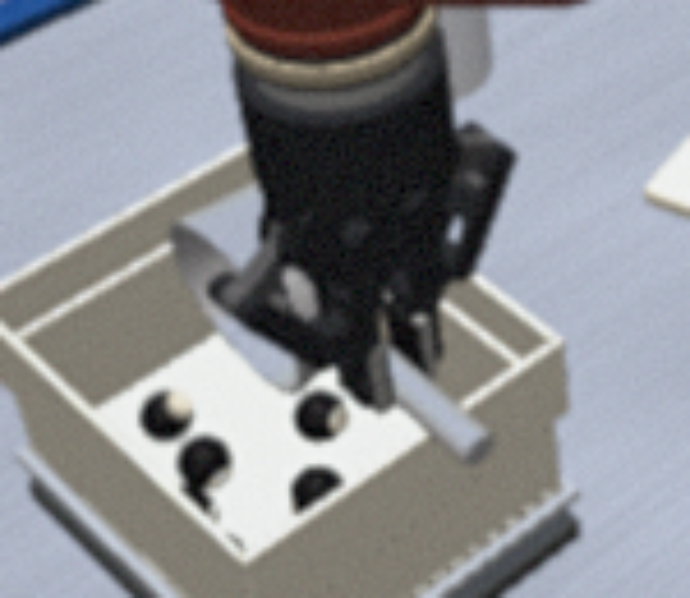

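Emit:
drive_tool:
  commands: "1 -0.4 0 0 0;1 -0.9 0 0 0;1 -1.4 0 0 0;1 -1.9 0 0 0;1 -2.4 0 0 0;1 -2.4 0 0 0"
  newtons: 40

```text
t: 10.27
tool_pos: [0.4697, 0.2767, 0.2391]
tool_rot: [2.222, 0.027, -2.203]
contact_force: [1.3, 0.8, -1.1]
opening: 0.0142
```

```bash
sed -i 's/190:320,70:220/150:320,60:240/;s/fx=4.6,fy=4.6/fx=3.5,fy=3.5/' look.py; python3 look.py 14
```

```text
t 10.27 tcp [0.4697 0.2767 0.2391] yaw(-z) 1.19 tilt 0.52 F [ 1.33  0.77 -1.12] T [ 0.081  0.114 -0.061] open 0.0142
pan est mm 1637 0.4156457197864727 0.3788132544200122
D 143.1 phi 119.9 s 137.3 lean est 38.2
```

View pics/s14.png

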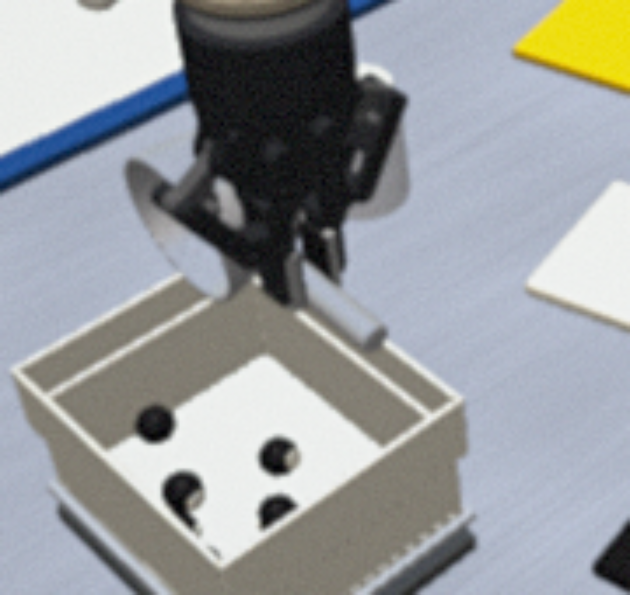

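```bash
python3 - <<'E'
from h import *
print(ray("top",[(145,243),(193,240),(198,292),(147,296)],.012).round(3))
p,M=st();go([.4386,.0734,.239],16.3,p,M)
E
```

```text
[[0.385 0.165 0.012]
 [0.405 0.045 0.012]
 [0.277 0.016 0.012]
 [0.255 0.141 0.012]]
t 10.32 tcp [0.4689 0.2764 0.2366] yaw(-z) 1.18 tilt 0.33 F [ 0.33 -0.14 -2.61] T [0.012 0.102 0.022] open 0.0141
units [-0.077  5.057  0.862] turn -3.023
```

Emit:
drive_tool:
  commands: "1 0 0.5 0.1 -0.3;1 0 1.1 0.2 -0.7;1 0 1.8 0.3 -1.1;1 0 2.5 0.4 -1.5;1 0 3.2 0.5 -1.9;1 0 3.9 0.65 -2.3;1 0 4.6 0.8 -2.7;1 0 5.06 0.86 -3.02"
  newtons: 40

```text
t: 10.98
tool_pos: [0.4357, 0.0707, 0.2314]
tool_rot: [2.065, 0.296, -2.072]
contact_force: [-0.3, -1.0, -2.6]
opening: 0.014
```

```bash
python3 - <<'E'
from h import *
p,M=st()
for n in ('side','top'):
    im,d=ctrl.get_image(n);np.save(n+'15.npy',d);cv2.imwrite('pics/%s15.png'%n,im)
    c=im[110:240,40:260] if n=='top' else im[130:350,60:330]
    cv2.imwrite('pics/%s15z.png'%n,cv2.resize(c,None,fx=2.9,fy=2.9)[:600])
E
```

```text
t 10.98 tcp [0.4357 0.0707 0.2314] yaw(-z) 16.31 tilt 0.19 F [-0.32 -1.01 -2.6 ] T [-0.004  0.086 -0.015] open 0.0140
```

View pics/top15z.png

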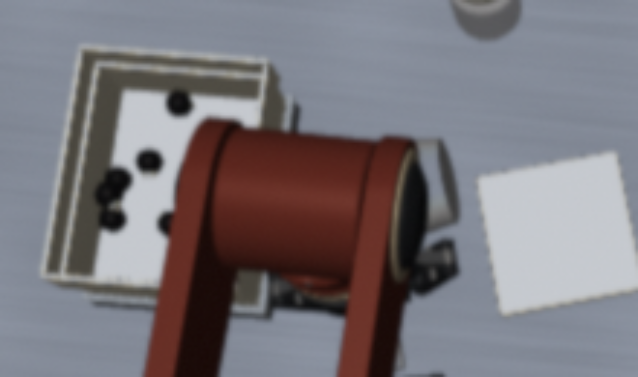

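View pics/side15z.png

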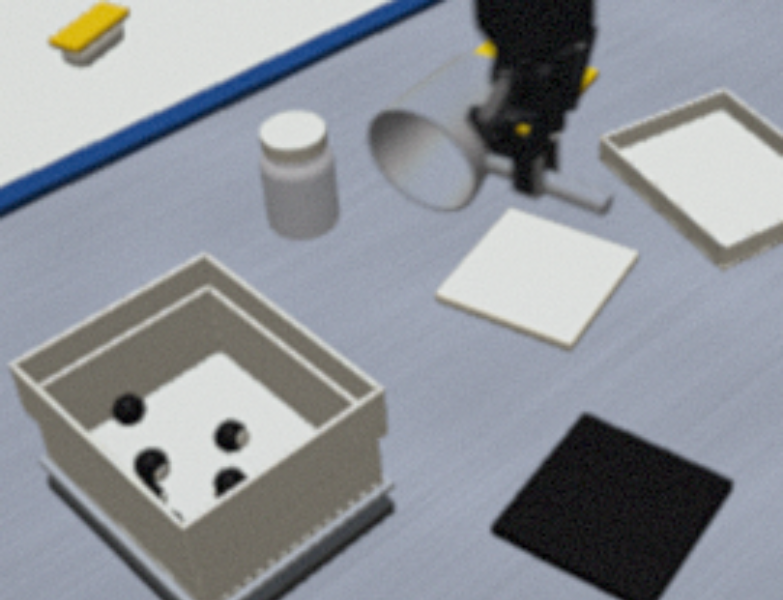

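Emit:
drive_tool:
  commands: "1 0.6 0 0 0;1 1.4 0 0 0;1 2.2 0 0 0;1 3 0 0 0;1 3.7 0 0 0;1 4.2 0 0 0;1 4.4 0 0 0;1 4.4 0 0 0"
  newtons: 40

```text
t: 11.75
tool_pos: [0.4344, 0.0732, 0.0543]
tool_rot: [2.062, 0.298, -2.077]
contact_force: [-1.2, -0.1, -1.3]
opening: 0.0143
```

```bash
cat > l2.py <<'E'
from h import *
import sys
p,M=st()
im,d=ctrl.get_image('side');np.save('d.npy',d);c=im[120:290,150:350];cv2.imwrite('pics/s%s.png'%sys.argv[1],cv2.resize(c,None,fx=3.5,fy=3.5))
e=p[:2]-[.5275,.021];print("n-off %.4f along %.4f barz %.4f"%(e@[-.2807,.9598],e@[.9598,.2807],p[2]+.0156))
E
python3 l2.py 16
```

```text
t 11.75 tcp [0.4344 0.0732 0.0543] yaw(-z) 16.31 tilt 0.40 F [-1.19 -0.14 -1.34] T [0.038 0.132 0.022] open 0.0143
n-off 0.0762 along -0.0747 barz 0.0699
```

View pics/s16.png

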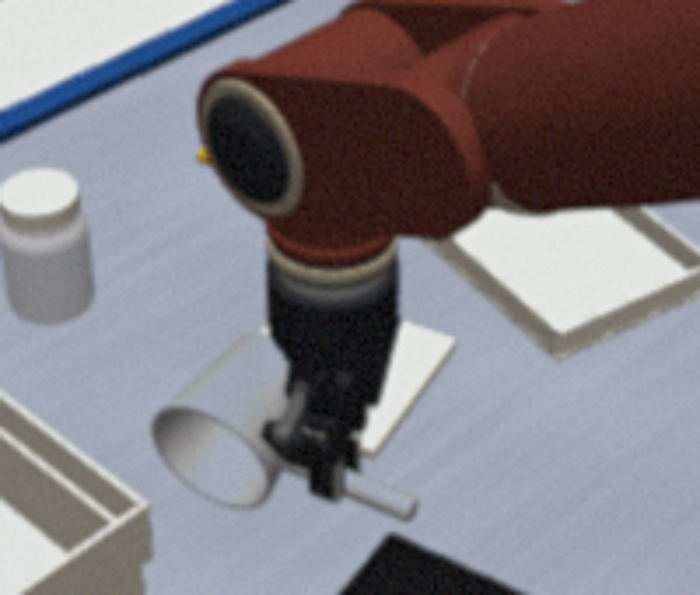

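Emit:
drive_tool:
  commands: "1 0.2 0 0 0;1 0.4 0 0 0;1 0.55 0 0 0;1 0.65 0 0 0;1 0.72 0 0 0;1 0.76 0 0 0;1 0.76 0 0 0"
  newtons: 20

```text
t: 12.38
tool_pos: [0.4386, 0.0723, 0.0284]
tool_rot: [2.071, 0.295, -2.066]
contact_force: [-1.3, -2.2, 5.5]
opening: 0.0139
```

```bash
python3 l2.py 17
```

```text
t 12.38 tcp [0.4386 0.0723 0.0284] yaw(-z) 16.27 tilt 0.15 F [-1.28 -2.19  5.47] T [-0.143  0.165 -0.053] open 0.0139
n-off 0.0742 along -0.0709 barz 0.0440
```

View pics/s17.png

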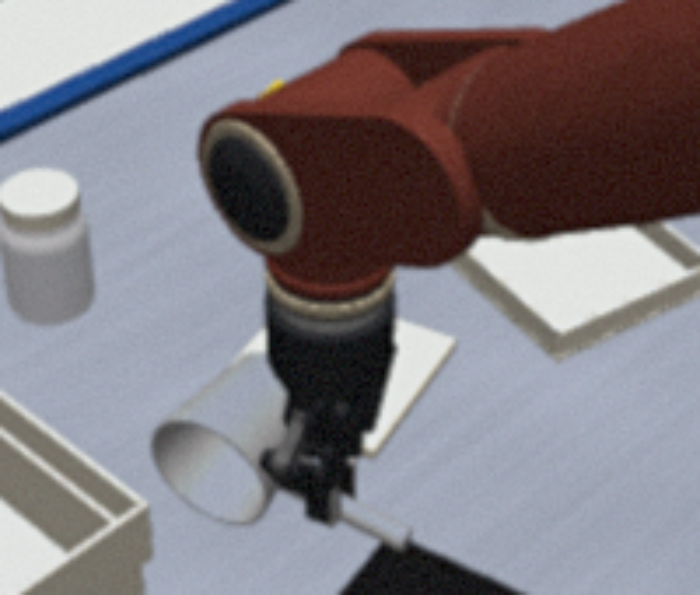

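```bash
cat > hz.py <<'E'
from h import *
b=cloud("side",np.load("d.npy"))
# handle: points near bar line outward of grip, near grip n-offset
o=ctrl.get_obs();p=o["tool_pos"];M=R.from_rotvec(o["tool_rot"]).as_matrix();d=-M[:2,2];n=np.array([-d[1],d[0]])
Q=b.reshape(-1,3);Q=Q[np.isfinite(Q[:,2])];e=Q[:,:2]-p[:2];al=e@d;nn=e@n
for lo in np.arange(-.075,-.01,.01):
    k=(al>lo)&(al<lo+.01)&(abs(nn)<.012)&(Q[:,2]<p[2]+.05)&(Q[:,2]>p[2]-.02)
    if k.sum()>3:
        print("along %.3f n %d ztop %.4f noff %.4f"%(lo+.005,k.sum(),np.percentile(Q[k,2],90),nn[k].mean()))
# cup pts
k=(al>.02)&(al<.13)&(abs(nn)<.12)&(Q[:,2]<.2)&(Q[:,2]>.018);C=Q[k];cn=nn[k];print("cup n",len(C),"noff range",np.percentile(cn,[1,99]).round(3),"z max",np.percentile(C[:,2],99).round(3))
for lo in np.arange(.03,.13,.01):
    j=k&(al>lo)&(al<lo+.01);
    if j.sum()>10: print("al %.3f"%lo,"zmax %.3f zmin %.3f nmin %.3f nmax %.3f"%(np.percentile(Q[j,2],98),np.percentile(Q[j,2],2),np.percentile(nn[j],2),np.percentile(nn[j],98)))
E
python3 hz.py
```

```text
along -0.070 n 37 ztop 0.0158 noff -0.0000
along -0.060 n 39 ztop 0.0163 noff -0.0001
along -0.050 n 72 ztop 0.0387 noff 0.0020
along -0.040 n 62 ztop 0.0396 noff 0.0030
along -0.030 n 38 ztop 0.0419 noff 0.0032
along -0.020 n 32 ztop 0.0430 noff 0.0028
along -0.010 n 82 ztop 0.0689 noff -0.0006
cup n 1341 noff range [-0.054  0.12 ] z max 0.18
al 0.030 zmax 0.069 zmin 0.027 nmin 0.005 nmax 0.024
al 0.040 zmax 0.080 zmin 0.020 nmin -0.023 nmax 0.023
al 0.050 zmax 0.086 zmin 0.074 nmin -0.037 nmax 0.023
al 0.060 zmax 0.089 zmin 0.080 nmin -0.043 nmax 0.023
al 0.070 zmax 0.131 zmin 0.081 nmin -0.051 nmax 0.120
al 0.080 zmax 0.131 zmin 0.078 nmin -0.058 nmax 0.119
al 0.090 zmax 0.132 zmin 0.018 nmin -0.056 nmax 0.120
al 0.100 zmax 0.130 zmin 0.019 nmin -0.028 nmax 0.120
al 0.110 zmax 0.131 zmin 0.024 nmin -0.012 nmax 0.117
al 0.120 zmax 0.132 zmin 0.038 nmin 0.105 nmax 0.119
```

```bash
cat > lean.py <<'E'
from h import *
b=cloud("side",np.load("d.npy"))
o=ctrl.get_obs();p=o["tool_pos"];M=R.from_rotvec(o["tool_rot"]).as_matrix();d=-M[:2,2];n=np.array([-d[1],d[0]])
Q=b.reshape(-1,3);Q=Q[np.isfinite(Q[:,2])];e=Q[:,:2]-p[:2];al=e@d;nn=e@n
k=(al>.03)&(al<.12)&(Q[:,2]>p[2]+.03)&(Q[:,2]<p[2]+.10)
N=[];Zs=[]
for lo in np.arange(-.08,.05,.008):
    j=k&(nn>lo)&(nn<lo+.008)
    if j.sum()>8:
        z=np.percentile(Q[j,2],95);N.append(lo+.004);Zs.append(z);print("n %.3f cnt %d ztop %.4f at al %.3f"%(lo+.004,j.sum(),z,al[j][np.argmax(Q[j,2])]))
E
python3 lean.py
```

```text
n -0.060 cnt 10 ztop 0.0813 at al 0.081
n -0.052 cnt 14 ztop 0.0827 at al 0.073
n -0.044 cnt 33 ztop 0.0844 at al 0.069
n -0.036 cnt 46 ztop 0.0847 at al 0.073
n -0.028 cnt 53 ztop 0.0849 at al 0.072
n -0.020 cnt 58 ztop 0.0860 at al 0.071
n -0.012 cnt 73 ztop 0.0865 at al 0.068
n -0.004 cnt 73 ztop 0.0866 at al 0.067
n 0.004 cnt 63 ztop 0.0878 at al 0.071
n 0.012 cnt 79 ztop 0.0884 at al 0.083
n 0.020 cnt 101 ztop 0.0894 at al 0.076
```

Emit:
drive_tool:
  commands: "1 -0.6 -0.1 0 0;1 -1.5 -0.2 0 0;1 -2.4 -0.2 0 0;1 -3.3 -0.2 0 0;1 -4.2 -0.2 0 0;1 -5 -0.2 0 0;1 -5.6 -0.2 0 0;1 -5.6 -0.2 0 0"
  newtons: 40

```text
t: 13.1
tool_pos: [0.4381, 0.0805, 0.2584]
tool_rot: [2.081, 0.294, -2.055]
contact_force: [1.2, 0.0, -1.1]
opening: 0.0141
```

```bash
python3 - <<'E'
from h import *
p,M=st();go([.470,.286,.25],1.2,p,M)
im,d=ctrl.get_image('side');np.save('d.npy',d);cv2.imwrite('pics/s18.png',cv2.resize(im[60:230,130:330],None,fx=3.5,fy=3.5))
E
python3 hz.py|head -8;python3 lean.py
```

```text
t 13.10 tcp [0.4381 0.0805 0.2584] yaw(-z) 16.29 tilt 0.71 F [ 1.22  0.03 -1.15] T [ 0.021  0.114 -0.041] open 0.0141
units [ 0.222 -4.71  -2.203] turn 3.017
along -0.050 n 47 ztop 0.2699 noff 0.0022
along -0.040 n 43 ztop 0.2712 noff 0.0033
along -0.030 n 39 ztop 0.2725 noff 0.0033
along -0.020 n 45 ztop 0.2735 noff 0.0028
along -0.010 n 107 ztop 0.2946 noff 0.0004
cup n 607 noff range [0.097 0.119] z max 0.133
al 0.040 zmax 0.131 zmin 0.033 nmin 0.117 nmax 0.120
al 0.050 zmax 0.132 zmin 0.035 nmin 0.115 nmax 0.119
n -0.060 cnt 12 ztop 0.3104 at al 0.075
n -0.052 cnt 27 ztop 0.3108 at al 0.076
n -0.044 cnt 36 ztop 0.3107 at al 0.075
n -0.036 cnt 43 ztop 0.3112 at al 0.070
n -0.028 cnt 49 ztop 0.3119 at al 0.075
n -0.020 cnt 61 ztop 0.3127 at al 0.078
n -0.012 cnt 54 ztop 0.3131 at al 0.064
n -0.004 cnt 50 ztop 0.3135 at al 0.080
n 0.004 cnt 76 ztop 0.3144 at al 0.076
n 0.012 cnt 103 ztop 0.3146 at al 0.077
n 0.020 cnt 133 ztop 0.3153 at al 0.075
n 0.028 cnt 14 ztop 0.3160 at al 0.075
```

View pics/s18.png

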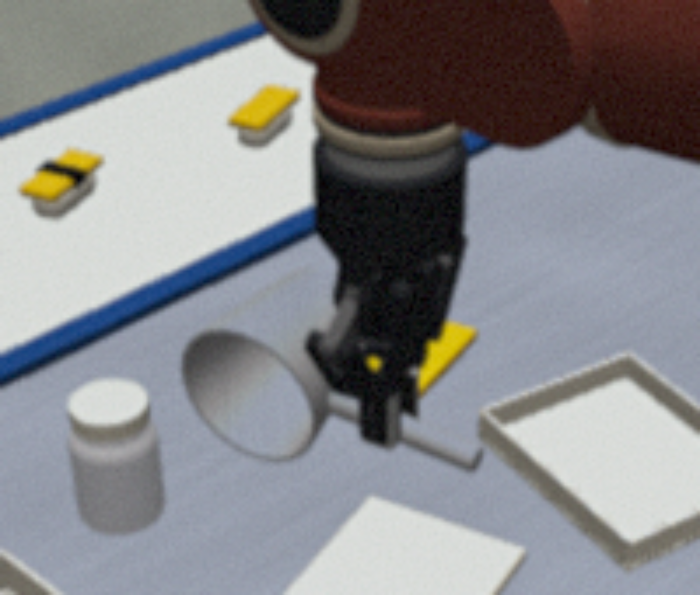

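Emit:
drive_tool:
  commands: "1 0 -0.5 -0.3 0.4;1 0 -1.1 -0.6 0.8;1 0 -1.8 -0.9 1.2;1 0 -2.5 -1.2 1.6;1 0 -3.2 -1.5 2;1 0 -3.9 -1.8 2.4;1 0.1 -4.5 -2.1 2.8;1 0.2 -4.7 -2.2 3"
  newtons: 40

```text
t: 13.82
tool_pos: [0.4658, 0.2883, 0.2403]
tool_rot: [2.206, 0.027, -2.213]
contact_force: [-0.3, -0.3, -2.6]
opening: 0.0144
```

```bash
python3 - <<'E'
from h import *
p,M=st();go([.470,.286,.148],1.2,p,M)
E
```

```text
t 13.82 tcp [0.4658 0.2883 0.2403] yaw(-z) 1.36 tilt 0.19 F [-0.34 -0.25 -2.65] T [ 0.043  0.153 -0.023] open 0.0144
units [ 2.308  0.06  -0.111] turn 0.033
```

Emit:
drive_tool:
  commands: "1 0.6 0 0 0;1 1.2 0 0 0;1 1.8 0 0 0;1 2.3 0 0 0;1 2.6 0 0 0;1 2.6 0 0 0;1 2.6 0 0 0"
  newtons: 40

```text
t: 14.4
tool_pos: [0.4659, 0.2851, 0.1377]
tool_rot: [2.207, 0.023, -2.213]
contact_force: [0.5, -0.4, -0.7]
opening: 0.0144
```

```bash
cat > l3.py <<'E'
from h import *
import sys
p,M=st()
im,d=ctrl.get_image('side');np.save('d.npy',d);c=im[150:320,60:240];cv2.imwrite('pics/s%s.png'%sys.argv[1],cv2.resize(c,None,fx=3.5,fy=3.5))
a=cloud("side",np.load("side15.npy"));b=cloud("side",d)
m=(a[...,2]>.03)&(a[...,2]<.042)&(a[...,1]>.23)&(a[...,0]>.46)&(a[...,0]<.62)&(b[...,2]>.02)&(b[...,2]<.045)
dz=np.median(a[m][:,2]-b[m][:,2]);print("pan extra mm",m.sum(),1000*dz)
print("bar rel inner rim corner (cup place) y %.1f z %.1f"%(1000*(p[1]+.001-.2105),1000*(p[2]+.016-.131+dz)))
E
python3 l3.py 19
```

```text
t 14.40 tcp [0.4659 0.2851 0.1377] yaw(-z) 1.28 tilt 0.17 F [ 0.47 -0.4  -0.66] T [ 0.074  0.106 -0.021] open 0.0144
pan extra mm 1208 -0.16183575344563828
bar rel inner rim corner (cup place) y 75.6 z 22.6
```

View pics/s19.png

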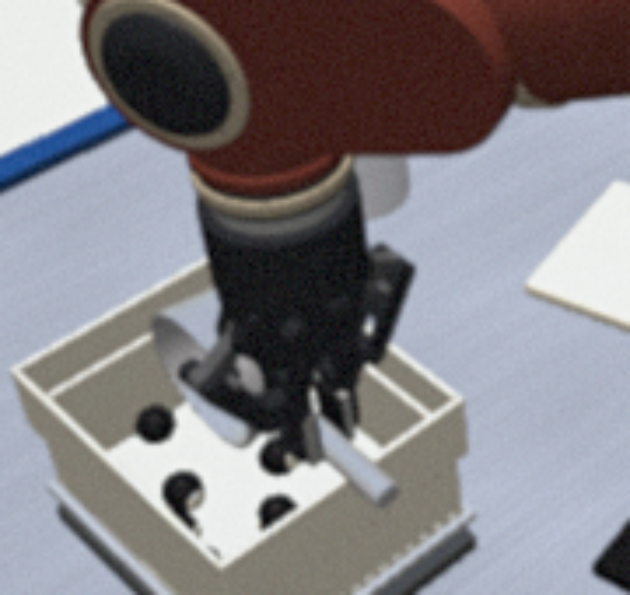

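Emit:
drive_tool:
  commands: "1 0 0.15 0 0;1 0 0.3 0 0;1 -0.08 0.35 0 0;1 -0.16 0.39 0 0;1 -0.24 0.43 0 0;1 -0.24 0.43 0 0"
  newtons: 20

```text
t: 14.95
tool_pos: [0.4676, 0.2688, 0.1504]
tool_rot: [2.213, 0.027, -2.209]
contact_force: [-1.8, 4.3, -1.5]
opening: 0.0143
```

```bash
python3 l3.py 20;python3 lean.py; python3 hz.py|head -5
```

```text
t 14.95 tcp [0.4676 0.2688 0.1504] yaw(-z) 1.28 tilt 0.14 F [-1.81  4.26 -1.54] T [0.973 0.359 0.213] open 0.0143
pan extra mm 1574 -0.24247839063545884
bar rel inner rim corner (cup place) y 59.3 z 35.2
n -0.004 cnt 17 ztop 0.2020 at al 0.078
n 0.004 cnt 48 ztop 0.2043 at al 0.071
n 0.012 cnt 72 ztop 0.2060 at al 0.078
n 0.020 cnt 67 ztop 0.2068 at al 0.066
along -0.050 n 63 ztop 0.1634 noff -0.0005
along -0.040 n 44 ztop 0.1650 noff 0.0004
along -0.030 n 42 ztop 0.1652 noff 0.0013
along -0.020 n 60 ztop 0.1654 noff 0.0015
along -0.010 n 134 ztop 0.1912 noff -0.0001
```

View pics/s20.png

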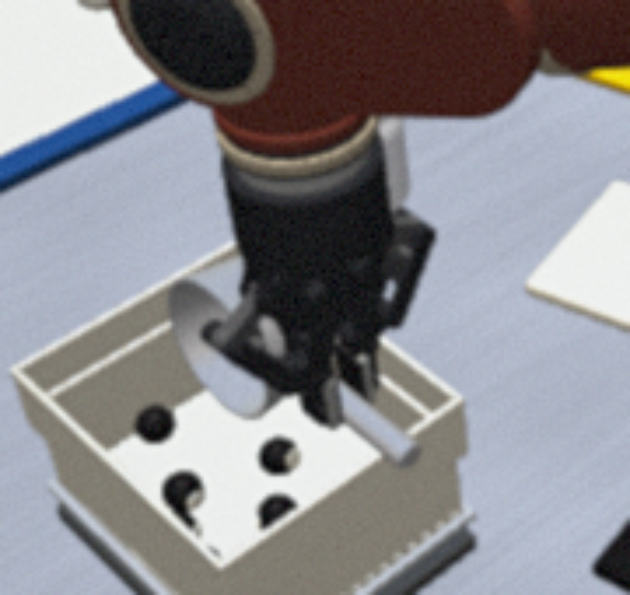

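Emit:
drive_tool:
  commands: "1 -0.06 0.08 0 0;1 -0.13 0.15 0 0;1 -0.2 0.22 0 0;1 -0.27 0.29 0 0;1 -0.33 0.36 0 0;1 -0.36 0.38 0 0;1 -0.36 0.38 0 0"
  newtons: 20

```text
t: 15.58
tool_pos: [0.4677, 0.2556, 0.1655]
tool_rot: [2.214, 0.033, -2.21]
contact_force: [-3.7, 10.6, 2.6]
opening: 0.0139
```

```bash
python3 l3.py 21;python3 lean.py; python3 hz.py|head -5
```

```text
t 15.58 tcp [0.4677 0.2556 0.1655] yaw(-z) 1.37 tilt 0.35 F [-3.67 10.58  2.63] T [1.951 0.653 0.513] open 0.0139
pan extra mm 1649 2.790732875441848
bar rel inner rim corner (cup place) y 46.1 z 53.3
n -0.004 cnt 10 ztop 0.2153 at al 0.079
n 0.004 cnt 46 ztop 0.2204 at al 0.073
n 0.012 cnt 65 ztop 0.2218 at al 0.078
n 0.020 cnt 14 ztop 0.2116 at al 0.102
along -0.060 n 6 ztop 0.1780 noff 0.0020
along -0.050 n 62 ztop 0.1789 noff -0.0024
along -0.040 n 46 ztop 0.1801 noff -0.0002
along -0.030 n 39 ztop 0.1807 noff 0.0006
along -0.020 n 39 ztop 0.1804 noff 0.0011
```

View pics/s21.png

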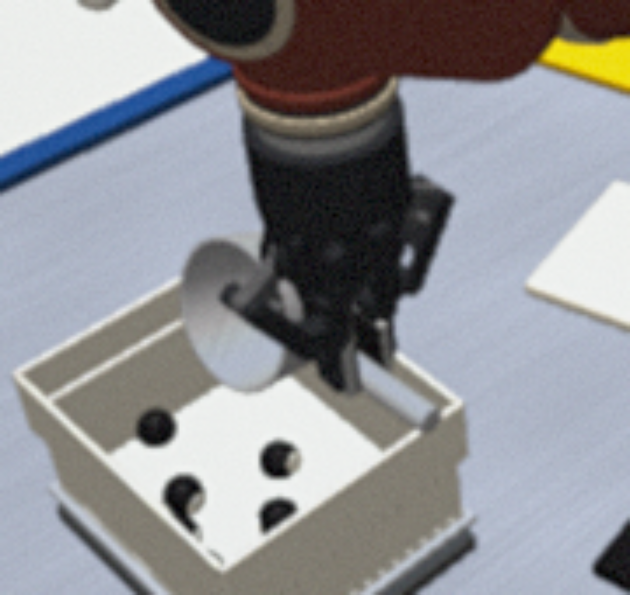

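Emit:
drive_tool:
  commands: "1 -0.08 0 0 0;1 -0.13 0.04 0 0;1 -0.18 0.1 0 0;1 -0.23 0.15 0 0;1 -0.23 0.15 0 0"
  newtons: 20

```text
t: 16.05
tool_pos: [0.4683, 0.2485, 0.1744]
tool_rot: [2.214, 0.03, -2.209]
contact_force: [-2.0, 6.3, 1.7]
opening: 0.014
```

```bash
sed -i 's/p\[2\]+.016-/p[2]+.010-/' l3.py; python3 l3.py 22;python3 lean.py; python3 hz.py|head -5
```

```text
t 16.05 tcp [0.4683 0.2485 0.1744] yaw(-z) 1.33 tilt 0.25 F [-2.02  6.33  1.66] T [1.372 0.313 0.313] open 0.0140
pan extra mm 1680 1.9812366525414071
bar rel inner rim corner (cup place) y 39.0 z 55.4
n -0.004 cnt 13 ztop 0.2299 at al 0.077
n 0.004 cnt 59 ztop 0.2306 at al 0.070
n 0.012 cnt 39 ztop 0.2190 at al 0.099
along -0.050 n 67 ztop 0.1874 noff -0.0014
along -0.040 n 42 ztop 0.1881 noff 0.0000
along -0.030 n 41 ztop 0.1873 noff 0.0013
along -0.020 n 41 ztop 0.1886 noff 0.0008
along -0.010 n 140 ztop 0.2153 noff -0.0001
```

View pics/s22.png

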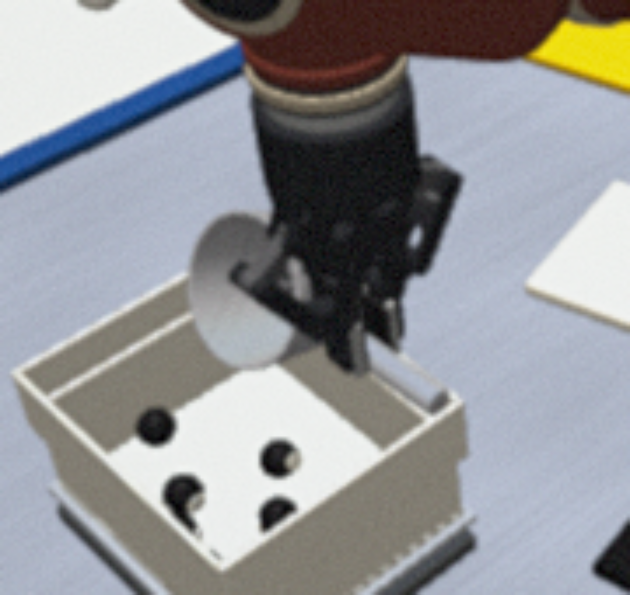

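Emit:
drive_tool:
  commands: "1 -0.06 0.05 0 0;1 -0.11 0.1 0 0;1 -0.16 0.16 0 0;1 -0.2 0.22 0 0;1 -0.22 0.27 0 0;1 -0.22 0.27 0 0"
  newtons: 20

```text
t: 16.6
tool_pos: [0.4687, 0.2372, 0.183]
tool_rot: [2.214, 0.028, -2.208]
contact_force: [-0.4, 5.1, 1.5]
opening: 0.0143
```

```bash
python3 l3.py 23;python3 lean.py; python3 hz.py|head -5
```

```text
t 16.60 tcp [0.4687 0.2372 0.183 ] yaw(-z) 1.31 tilt 0.22 F [-0.4   5.1   1.54] T [1.169 0.141 0.325] open 0.0143
pan extra mm 1676 2.0177646467368637
bar rel inner rim corner (cup place) y 27.7 z 64.0
n -0.012 cnt 13 ztop 0.2272 at al 0.088
n -0.004 cnt 34 ztop 0.2354 at al 0.086
n 0.004 cnt 33 ztop 0.2302 at al 0.098
n 0.012 cnt 12 ztop 0.2205 at al 0.110
along -0.060 n 5 ztop 0.1903 noff -0.0011
along -0.050 n 65 ztop 0.1939 noff -0.0010
along -0.040 n 40 ztop 0.1941 noff 0.0000
along -0.030 n 40 ztop 0.1945 noff 0.0005
along -0.020 n 41 ztop 0.1951 noff 0.0014
```

View pics/s23.png

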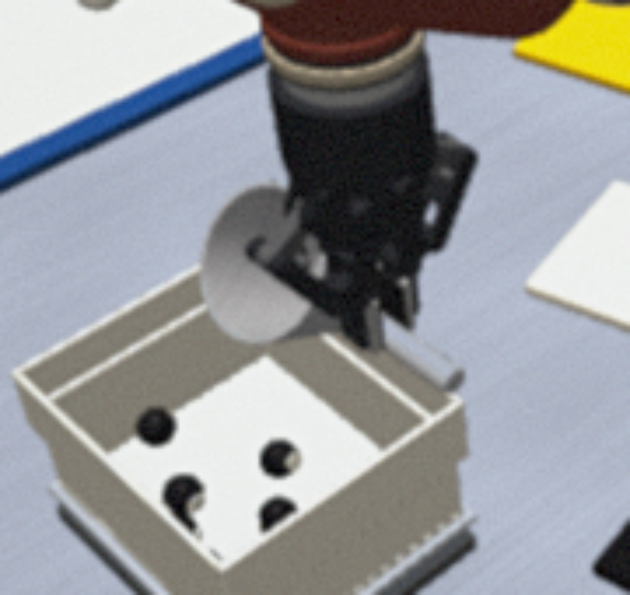

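Emit:
drive_tool:
  commands: "1 -0.03 0.06 0 0;1 -0.06 0.12 0 0;1 -0.08 0.18 0 0;1 -0.09 0.24 0 0;1 -0.1 0.28 0 0;1 -0.1 0.28 0 0"
  newtons: 20

```text
t: 17.15
tool_pos: [0.4686, 0.2257, 0.187]
tool_rot: [2.213, 0.027, -2.209]
contact_force: [-2.5, 4.7, 2.2]
opening: 0.0142
```

```bash
python3 l3.py 24; python3 hz.py|head -5
```

```text
t 17.15 tcp [0.4686 0.2257 0.187 ] yaw(-z) 1.31 tilt 0.15 F [-2.48  4.75  2.25] T [1.017 0.37  0.232] open 0.0142
pan extra mm 1670 3.0110583412467085
bar rel inner rim corner (cup place) y 16.2 z 69.0
along -0.050 n 67 ztop 0.1958 noff -0.0009
along -0.040 n 38 ztop 0.1964 noff 0.0006
along -0.030 n 41 ztop 0.1966 noff 0.0005
along -0.020 n 40 ztop 0.1963 noff 0.0014
along -0.010 n 144 ztop 0.2278 noff -0.0010
```

View pics/s24.png

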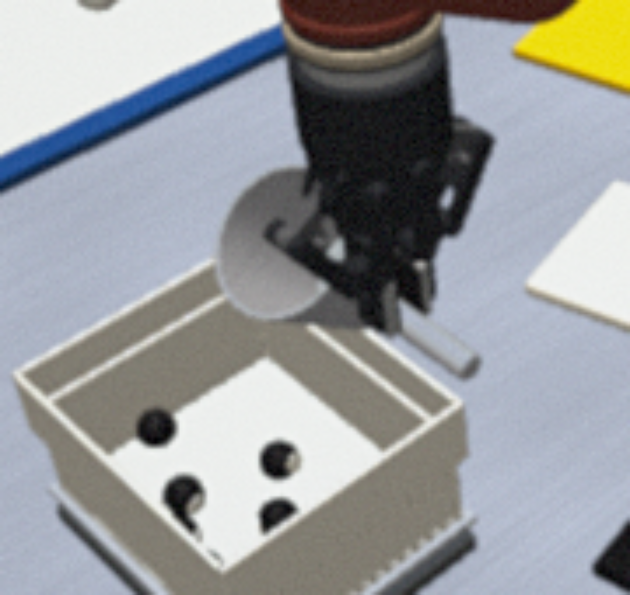

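Emit:
drive_tool:
  commands: "1 -0.3 0 0 0;1 -0.3 -0.5 0 0;1 -0.3 -1 0 0;1 -0.2 -1.45 0 0;1 0.2 -1.55 0 0;1 0.7 -1.55 0 0;1 1.15 -1.55 0 0;1 1.15 -1.55 0 0"
  newtons: 35

```text
t: 17.87
tool_pos: [0.4646, 0.2853, 0.1354]
tool_rot: [2.201, 0.019, -2.215]
contact_force: [-1.1, -1.1, -2.8]
opening: 0.0141
```

```bash
python3 l3.py 25; python3 hz.py|head -5
```

```text
t 17.87 tcp [0.4646 0.2853 0.1354] yaw(-z) 1.28 tilt 0.48 F [-1.13 -1.06 -2.8 ] T [-0.033  0.206 -0.077] open 0.0141
pan extra mm 1060 0.43015824222519816
bar rel inner rim corner (cup place) y 75.8 z 14.9
along -0.060 n 26 ztop 0.1457 noff -0.0009
along -0.050 n 52 ztop 0.1473 noff 0.0002
along -0.040 n 36 ztop 0.1476 noff 0.0012
along -0.030 n 39 ztop 0.1477 noff 0.0004
along -0.020 n 78 ztop 0.1464 noff 0.0033
```

View pics/s25.png

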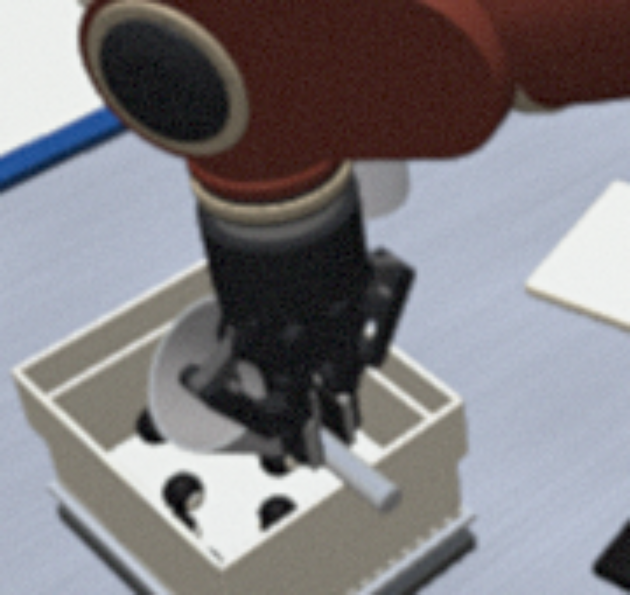

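Emit:
drive_tool:
  commands: "1 -0.14 0.1 0 0;1 -0.14 0.25 0 0;1 -0.15 0.34 0 0;1 -0.24 0.39 0 0;1 -0.33 0.43 0 0;1 -0.33 0.43 0 0"
  newtons: 21

```text
t: 18.42
tool_pos: [0.468, 0.27, 0.1543]
tool_rot: [2.214, 0.026, -2.208]
contact_force: [-0.1, 1.6, -2.2]
opening: 0.014
```

```bash
python3 l3.py 26; python3 hz.py|head -5
```

```text
t 18.42 tcp [0.468  0.27   0.1543] yaw(-z) 1.26 tilt 0.17 F [-0.15  1.59 -2.18] T [0.366 0.139 0.198] open 0.0140
pan extra mm 1526 -0.0902051277398841
bar rel inner rim corner (cup place) y 60.5 z 33.2
along -0.060 n 6 ztop 0.1624 noff -0.0012
along -0.050 n 61 ztop 0.1659 noff -0.0008
along -0.040 n 43 ztop 0.1662 noff 0.0008
along -0.030 n 41 ztop 0.1650 noff 0.0003
along -0.020 n 40 ztop 0.1656 noff 0.0013
```

View pics/s26.png

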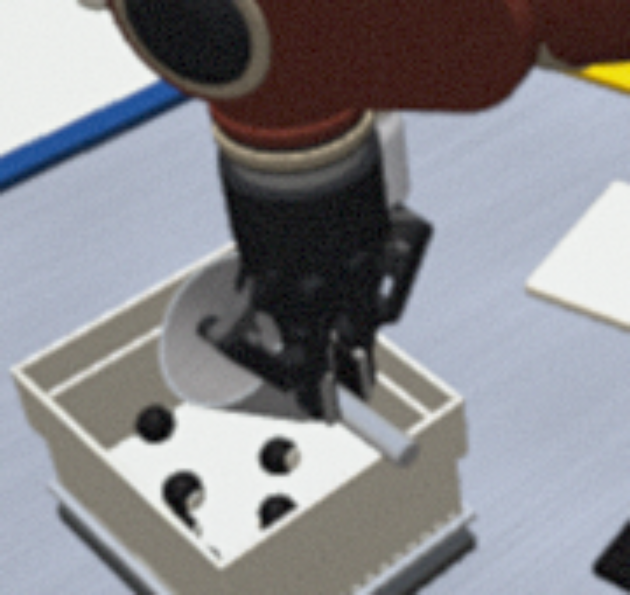

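Emit:
drive_tool:
  commands: "1 0 -0.12 0 0;1 0.22 -0.14 0 0;1 0.22 -0.02 0 0;1 0.2 0.03 0 0;1 0.15 0.07 0 0;1 0.1 0.1 0 0;1 0.1 0.1 0 0"
  newtons: 21

```text
t: 19.05
tool_pos: [0.4676, 0.2662, 0.1495]
tool_rot: [2.212, 0.026, -2.21]
contact_force: [-1.9, 3.5, -1.3]
opening: 0.0141
```

```bash
python3 l3.py 27; python3 hz.py|head -5
```

```text
t 19.05 tcp [0.4676 0.2662 0.1495] yaw(-z) 1.28 tilt 0.09 F [-1.89  3.55 -1.32] T [0.827 0.407 0.215] open 0.0141
pan extra mm 1444 0.5623180047921728
bar rel inner rim corner (cup place) y 56.7 z 29.0
along -0.060 n 11 ztop 0.1582 noff -0.0021
along -0.050 n 56 ztop 0.1621 noff -0.0006
along -0.040 n 41 ztop 0.1617 noff 0.0004
along -0.030 n 39 ztop 0.1613 noff 0.0010
along -0.020 n 56 ztop 0.1605 noff 0.0018
```

View pics/s27.png

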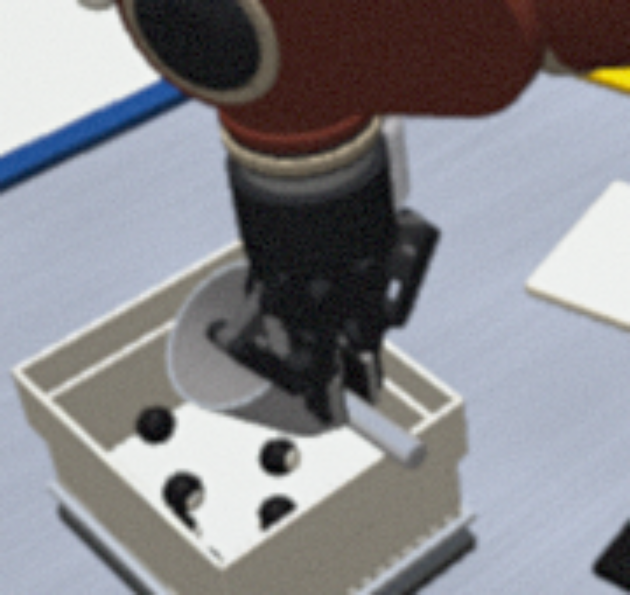

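Emit:
drive_tool:
  commands: "1 -0.08 0.07 0 0;1 -0.17 0.12 0 0;1 -0.26 0.19 0 0;1 -0.34 0.26 0 0;1 -0.41 0.33 0 0;1 -0.47 0.39 0 0;1 -0.47 0.4 0 0"
  newtons: 21

```text
t: 19.68
tool_pos: [0.4681, 0.2492, 0.1681]
tool_rot: [2.212, 0.023, -2.209]
contact_force: [0.4, 1.3, -0.4]
opening: 0.0132
```

```bash
python3 l3.py 28; python3 hz.py|head -5
```

```text
t 19.68 tcp [0.4681 0.2492 0.1681] yaw(-z) 1.24 tilt 0.09 F [ 0.36  1.26 -0.39] T [ 0.377 -0.044  0.156] open 0.0132
pan extra mm 1554 0.49160316998903
bar rel inner rim corner (cup place) y 39.7 z 47.6
along -0.060 n 11 ztop 0.1784 noff -0.0035
along -0.050 n 57 ztop 0.1794 noff -0.0013
along -0.040 n 40 ztop 0.1788 noff -0.0002
along -0.030 n 39 ztop 0.1778 noff 0.0005
along -0.020 n 38 ztop 0.1772 noff 0.0010
```

View pics/s28.png

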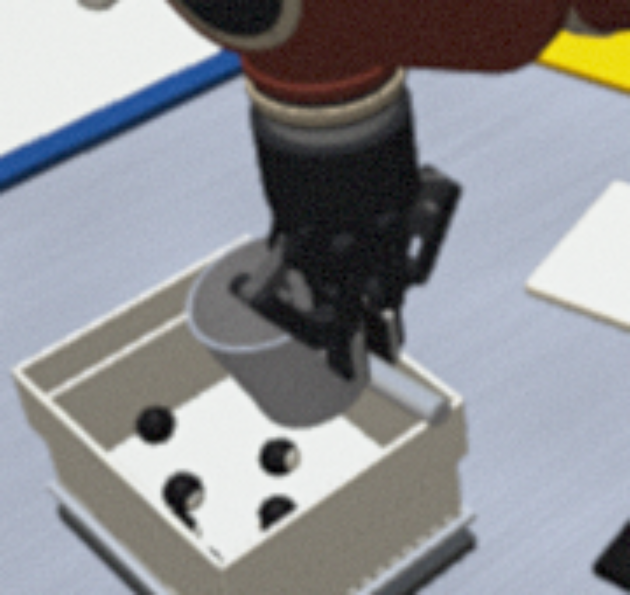

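Emit:
drive_tool:
  commands: "1 0 -0.1 0 0;1 0 -0.1 0 0;1 -0.2 -0.1 0 0;1 -0.5 -0.1 0 0;1 -0.9 -0.1 0 0;1 -1.3 -0.1 0 0;1 -1.7 -0.1 0 0;1 -1.9 -0.1 0 0"
  newtons: 40

```text
t: 20.4
tool_pos: [0.4685, 0.2542, 0.247]
tool_rot: [2.215, 0.026, -2.206]
contact_force: [0.0, 1.3, -1.7]
opening: 0.0119
```

```bash
python3 l3.py 29; python3 hz.py|head -5; python3 -c "
from h import *
p,M=st();go([.4766,-.0607,p[2]],16.3,p,M)"
```

```text
t 20.40 tcp [0.4685 0.2542 0.247 ] yaw(-z) 1.28 tilt 0.25 F [ 0.01  1.31 -1.68] T [0.072 0.151 0.041] open 0.0119
pan extra mm 1689 -0.05302502475279525
bar rel inner rim corner (cup place) y 44.7 z 125.9
along -0.060 n 25 ztop 0.2540 noff -0.0023
along -0.050 n 58 ztop 0.2583 noff -0.0001
along -0.040 n 41 ztop 0.2570 noff 0.0009
along -0.030 n 41 ztop 0.2561 noff 0.0013
along -0.020 n 40 ztop 0.2559 noff 0.0014
t 20.45 tcp [0.469  0.2544 0.248 ] yaw(-z) 1.28 tilt 0.36 F [ 0.16  0.22 -0.42] T [-0.003  0.076 -0.014] open 0.0121
units [-0.014  7.88  -0.013] turn -3.004
```

View pics/s29.png

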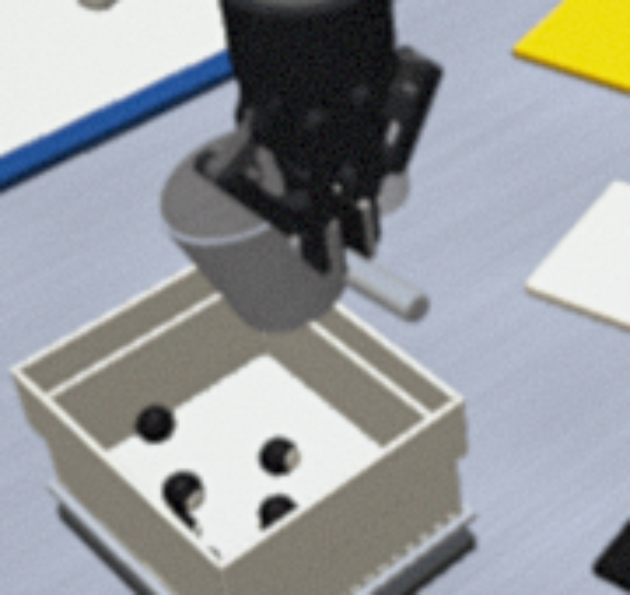

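Emit:
drive_tool:
  commands: "1 0 0.2 0 0;1 0 0.6 0 -0.2;1 0 1.1 0 -0.5;1 0 1.6 0 -0.8;1 0 2.1 0 -1.1;1 0 2.6 0 -1.3;1 0 3.1 0 -1.5;1 0 3.5 0 -1.5"

```text
t: 21.12
tool_pos: [0.4696, 0.112, 0.2417]
tool_rot: [2.138, 0.163, -2.144]
contact_force: [0.8, -0.0, -2.4]
opening: 0.0116
```

```bash
python3 -c "
from h import *
p,M=st();go([.4766,-.0607,.24],16.3,p,M)"
```

```text
t 21.12 tcp [0.4696 0.112  0.2417] yaw(-z) 8.77 tilt 0.17 F [ 0.79 -0.02 -2.45] T [ 0.001  0.076 -0.013] open 0.0116
units [0.047 4.293 0.486] turn -1.506
```

Emit:
drive_tool:
  commands: "1 0.2 0.5 0.05 -0.2;1 0.6 1.1 0.12 -0.4;1 1 1.7 0.2 -0.6;1 1.4 2.3 0.27 -0.8;1 1.8 2.9 0.34 -1;1 2.1 3.5 0.4 -1.2;1 2.4 4.1 0.47 -1.4;1 2.5 4.3 0.49 -1.5"

```text
t: 21.78
tool_pos: [0.4753, -0.0615, 0.14]
tool_rot: [2.065, 0.295, -2.076]
contact_force: [-0.3, -0.1, -0.4]
opening: 0.0039
```

```bash
python3 -c "
from h import *
p,M=st();go([.4766,-.0607,.09],16.3,p,M)
im,d=ctrl.get_image('side');np.save('d.npy',d);cv2.imwrite('pics/s30.png',cv2.resize(im[90:260,150:350],None,fx=3.5,fy=3.5))"; python3 hz.py|head -6
```

```text
t 21.78 tcp [ 0.4753 -0.0615  0.14  ] yaw(-z) 16.16 tilt 0.30 F [-0.34 -0.07 -0.36] T [0.012 0.029 0.006] open 0.0039
units [ 1.25  -0.007 -0.044] turn -0.028
along -0.060 n 25 ztop 0.1326 noff 0.0032
along -0.050 n 26 ztop 0.1316 noff 0.0049
along -0.040 n 27 ztop 0.1313 noff 0.0043
along -0.030 n 28 ztop 0.1298 noff 0.0045
along -0.020 n 25 ztop 0.1301 noff 0.0040
along -0.010 n 110 ztop 0.1825 noff 0.0023
```

View pics/s30.png

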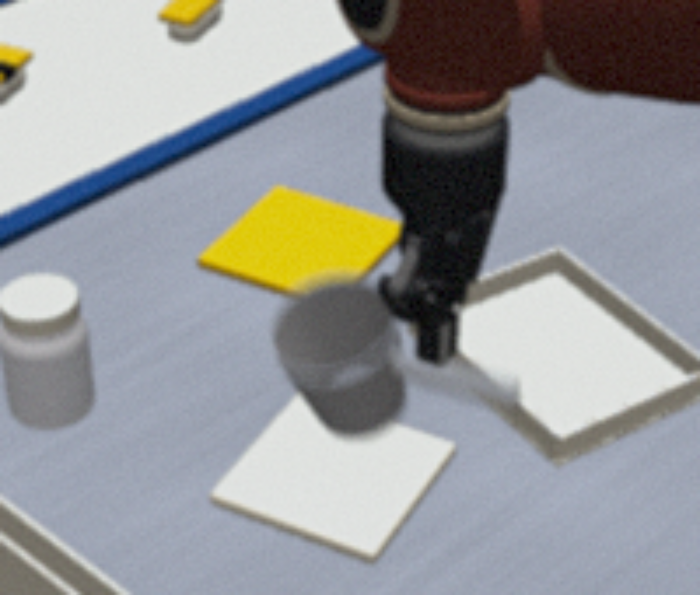

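Emit:
drive_tool:
  commands: "1 -0.3 0 0 0;1 -0.6 0 0 0;1 -0.9 0 0 0;1 -1.2 0 0 0;1 -1.2 0 0 0"

```text
t: 22.25
tool_pos: [0.48, -0.0589, 0.1967]
tool_rot: [2.075, 0.294, -2.059]
contact_force: [0.1, 0.2, 1.0]
opening: -0.0001
```

```bash
python3 -c "
from h import *
p,M=st()
im,d=ctrl.get_image('side');np.save('d.npy',d);cv2.imwrite('pics/s31.png',cv2.resize(im[120:300,150:360],None,fx=3.3,fy=3.3))
im,d=ctrl.get_image('top');np.save('dt.npy',d);cv2.imwrite('pics/t31.png',im)"
```

```text
t 22.25 tcp [ 0.48   -0.0589  0.1967] yaw(-z) 16.37 tilt 0.49 F [0.1  0.19 1.02] T [ 0.005 -0.005  0.001] open -0.0001
```

View pics/s31.png

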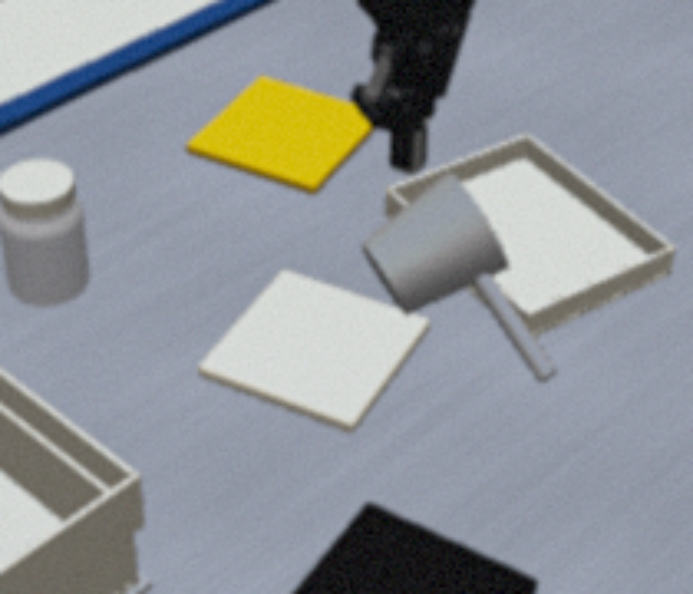

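View pics/t31.png

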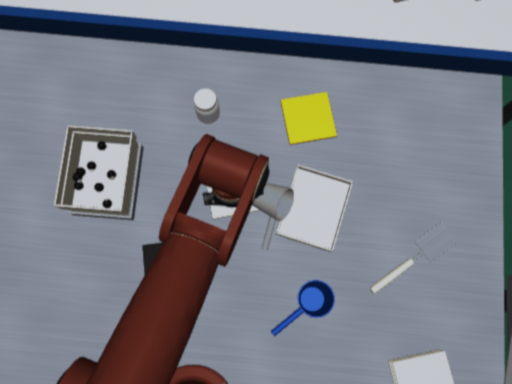

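Emit:
drive_tool:
  commands: "-1 -1 0 0 0;-1 -1.5 0.5 1 0;-1 -1.5 1 2 0;-1 -1.5 1 2 0;-1 -1.5 1 2 0;-1 -1.5 1 2 0"

```text
t: 22.85
tool_pos: [0.4117, -0.1197, 0.2506]
tool_rot: [2.07, 0.296, -2.07]
contact_force: [0.5, 0.1, -0.9]
opening: 0.0725
```

```bash
python3 -c "
from h import *
p,M=st()
im,d=ctrl.get_image('side');np.save('d.npy',d);cv2.imwrite('pics/s32.png',cv2.resize(im[120:300,150:360],None,fx=3.3,fy=3.3))
im,d=ctrl.get_image('top');np.save('dt.npy',d);cv2.imwrite('pics/t32.png',cv2.resize(im[120:300,150:400],None,fx=3,fy=3));cv2.imwrite('pics/t32f.png',im)"
```

```text
t 22.85 tcp [ 0.4117 -0.1197  0.2506] yaw(-z) 16.22 tilt 0.05 F [ 0.47  0.07 -0.89] T [ 0.018 -0.01  -0.03 ] open 0.0725
```

View pics/s32.png

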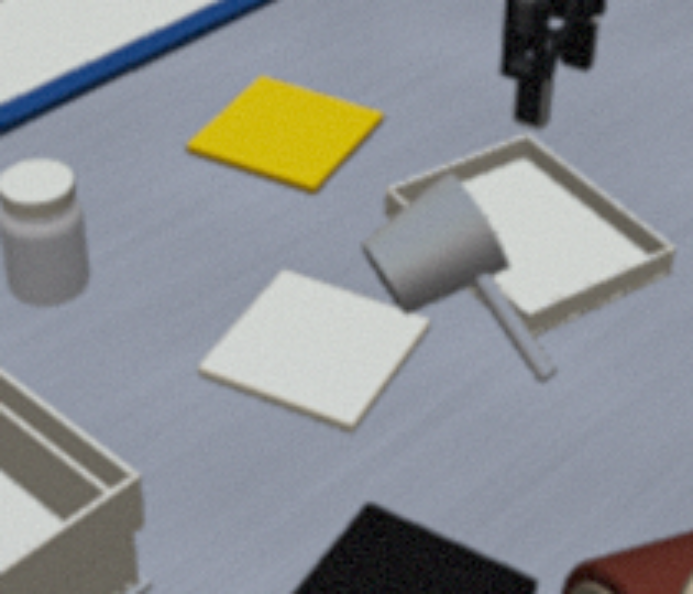

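View pics/t32.png

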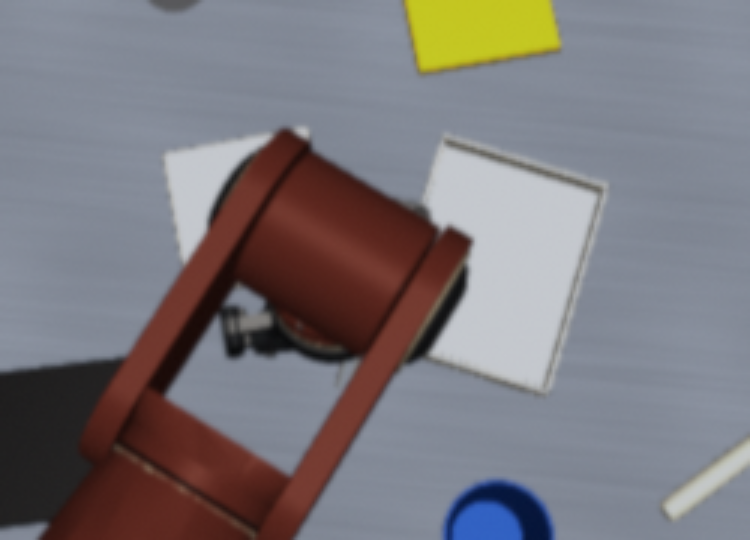

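```bash
python3 - <<'E'
from h import *
b=cloud("side",np.load("d.npy"))
def at(zx,zy,r=1):
    u=150+zx/3.3;v=120+zy/3.3;u,v=int(round(u)),int(round(v));return np.nanmedian(b[v-r:v+r+1,u-r:u+r+1].reshape(-1,3),0).round(4)
print("handle");
for q in [(483,290),(495,306),(507,320),(520,340),(533,357),(545,372)]: print(q,at(*q))
print("cup wall");
for q in [(385,240),(400,270),(410,295),(430,220),(430,250),(435,285),(450,200),(465,230),(475,260),(480,230),(490,250)]: print(q,at(*q))
print("tray edge",at(395,192,0),at(530,325,0),at(528,140,0),at(668,250,0))
W=cloud("top",np.load("dt.npy"));t0=cloud("top",np.load("top0.npy"))
# tray corners comparison
for nm in("top0","t32f","t31"):
    im=cv2.imread("pics/%s.png"%nm);g=(im.min(2)>150).astype(np.uint8);g[:,:300]=0;g[:,360:]=0;g[:150]=0;g[260:]=0
    c=max(cv2.findContours(g,0,1)[0],key=cv2.contourArea)[:,0];print(nm,"tray right x",c[:,0].max(),"bottom",c[c[:,1].argmax()],"topR",c[c[:,0].argmax()])
E
```

```text
handle
(483, 290) [ 0.4745 -0.1447  0.0448]
(495, 306) [ 0.4571 -0.1412  0.04  ]
(507, 320) [ 0.4438 -0.1403  0.0352]
(520, 340) [ 0.429  -0.1384  0.0284]
(533, 357) [ 0.414  -0.1359  0.0212]
(545, 372) [ 0.4022 -0.1333  0.0138]
cup wall
(385, 240) [ 0.5363 -0.1037  0.0805]
(400, 270) [ 0.5152 -0.0981  0.0666]
(410, 295) [ 0.5053 -0.0978  0.0506]
(430, 220) [ 0.5169 -0.1295  0.0956]
(430, 250) [ 0.5045 -0.1169  0.081 ]
(435, 285) [ 0.4957 -0.1156  0.0554]
(450, 200) [ 0.5128 -0.1467  0.1071]
(465, 230) [ 0.4909 -0.1409  0.0935]
(475, 260) [ 0.4804 -0.1415  0.0715]
(480, 230) [ 0.4845 -0.1485  0.0924]
(490, 250) [ 0.4757 -0.1505  0.0782]
tray edge [ 0.621  -0.2093  0.0259] [ 0.4417 -0.1667  0.018 ] [ 0.5911 -0.345   0.0273] [ 0.4126 -0.2985  0.0302]
top0 tray right x 348 bottom [329 249] topR [348 187]
t32f tray right x 352 bottom [331 250] topR [352 184]
t31 tray right x 352 bottom [331 250] topR [352 185]
```

```bash
python3 -c "
from h import *
p,M=st();go([.426,-.1415,.06],-9,p,M)"
```

```text
t 22.95 tcp [ 0.4121 -0.1191  0.2504] yaw(-z) 16.33 tilt 0.10 F [ 0.48 -0.2   0.11] T [ 0.037 -0.011  0.006] open 0.0851
units [ 4.758  0.642 -0.179] turn 5.067
```

Emit:
drive_tool:
  commands: "0.4 0.8 0.1 0 1.3;0.4 1.7 0.3 -0.1 2.6;0.4 2.6 0.5 -0.15 3.9;0.4 3.5 0.64 -0.18 5.07;0.4 4.3 0.64 -0.18 5.07;0.4 4.9 0.64 -0.18 5.07;0.4 4.9 0.64 -0.18 5.07"
  newtons: 60

```text
t: 23.53
tool_pos: [0.4219, -0.1391, 0.0486]
tool_rot: [-2.124, 0.162, 2.15]
contact_force: [0.1, 0.4, -0.9]
opening: 0.0254
```

```bash
python3 -c "
from h import *
p,M=st();go([.426,-.1415,.010],-9,p,M)
im,d=ctrl.get_image('side');cv2.imwrite('pics/s33.png',cv2.resize(im[120:280,200:380],None,fx=3.6,fy=3.6))"
```

```text
t 23.53 tcp [ 0.4219 -0.1391  0.0486] yaw(-z) -8.97 tilt 0.77 F [ 0.08  0.36 -0.86] T [0.032 0.012 0.026] open 0.0254
units [ 0.963  0.047 -0.123] turn 0.006
```

View pics/s33.png

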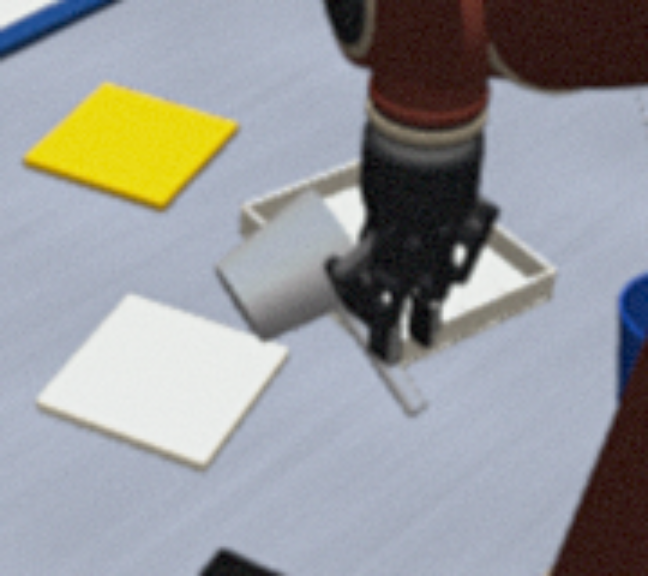

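Emit:
drive_tool:
  commands: "0.4 0.4 0.03 -0.05 0;0.4 0.8 0.03 -0.05 0;0.4 0.95 0.03 -0.05 0;1 0.95 0.03 -0.05 0;1 0.95 0.03 -0.05 0;1 0.95 0.03 -0.05 0;1 0.6 0.03 -0.05 0;1 0.2 0.03 -0.05 0"
  newtons: 60

```text
t: 24.25
tool_pos: [0.4269, -0.1434, 0.0472]
tool_rot: [-2.136, 0.168, 2.141]
contact_force: [0.7, -0.3, -0.9]
opening: 0.0134
```

```bash
python3 -c "
from h import *
p,M=st();go([.426,-.0415,.06],-9,p,M)
im,d=ctrl.get_image('side');cv2.imwrite('pics/s34.png',cv2.resize(im[120:280,200:380],None,fx=3.6,fy=3.6))"
```

```text
t 24.25 tcp [ 0.4269 -0.1434  0.0472] yaw(-z) -9.06 tilt 0.14 F [ 0.7  -0.31 -0.95] T [-0.036  0.107 -0.034] open 0.0134
units [-0.317 -2.513  0.423] turn -0.011
```

View pics/s34.png

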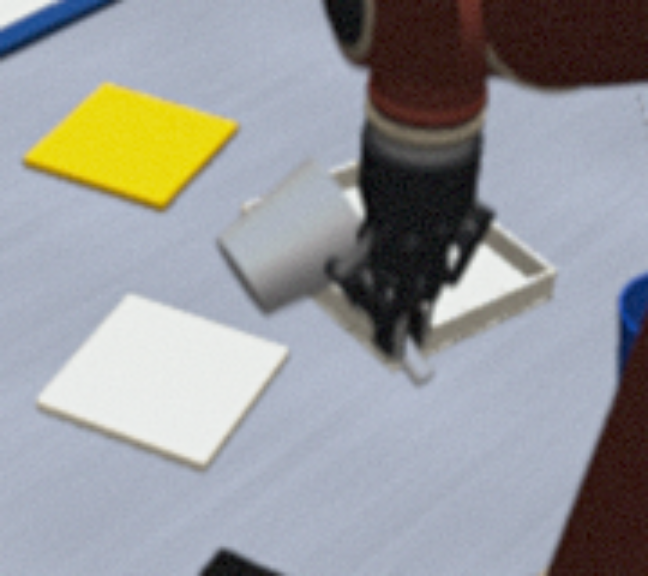

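Emit:
drive_tool:
  commands: "1 -0.5 0 0 0;1 -0.9 -0.4 0.06 0;1 -0.9 -1 0.15 0;1 -0.9 -1.6 0.25 0;1 -0.9 -2.2 0.35 0;1 -0.7 -2.5 0.42 0;1 -0.3 -2.5 0.42 0;1 0.2 -2.5 0.42 0"
  newtons: 60

```text
t: 24.97
tool_pos: [0.4288, -0.0421, 0.0408]
tool_rot: [-2.146, 0.169, 2.135]
contact_force: [0.4, -0.2, -2.1]
opening: 0.0136
```

```bash
cat > l4.py <<'E'
from h import *
import sys
p,M=st()
im,d=ctrl.get_image('side');np.save('d.npy',d);cv2.imwrite('pics/s%s.png'%sys.argv[1],cv2.resize(im[120:290,150:350],None,fx=3.5,fy=3.5))
E
python3 l4.py 35; python3 hz.py
```

```text
t 24.97 tcp [ 0.4288 -0.0421  0.0408] yaw(-z) -8.95 tilt 0.31 F [ 0.4  -0.19 -2.07] T [-0.072  0.136  0.013] open 0.0136
along -0.020 n 36 ztop 0.0445 noff 0.0014
along -0.010 n 68 ztop 0.0777 noff 0.0018
cup n 1110 noff range [-0.118  0.067] z max 0.137
al 0.040 zmax 0.075 zmin 0.020 nmin -0.119 nmax -0.000
al 0.050 zmax 0.119 zmin 0.019 nmin -0.119 nmax 0.020
al 0.060 zmax 0.126 zmin 0.059 nmin -0.003 nmax 0.046
al 0.070 zmax 0.131 zmin 0.055 nmin -0.001 nmax 0.064
al 0.080 zmax 0.135 zmin 0.081 nmin -0.001 nmax 0.067
al 0.090 zmax 0.136 zmin 0.072 nmin -0.004 nmax 0.068
al 0.100 zmax 0.134 zmin 0.079 nmin -0.005 nmax 0.066
al 0.110 zmax 0.132 zmin 0.086 nmin -0.009 nmax 0.064
al 0.120 zmax 0.118 zmin 0.073 nmin 0.002 nmax 0.063
```

View pics/s35.png

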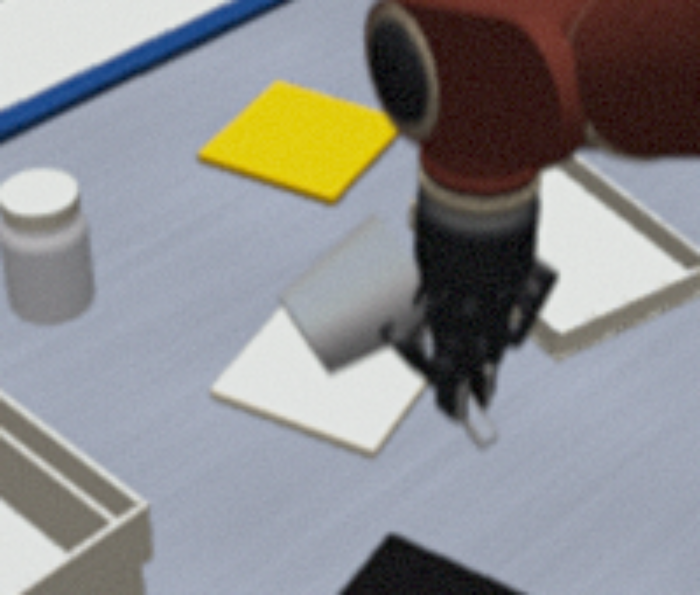

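Emit:
drive_tool:
  commands: "1 0.3 0 0 0;1 0.6 0 0 0;1 0.8 0 0 0;1 0.85 0 0 0;0.3 0.85 0 0 0;0.3 0.85 0 -0.2 0;0.3 0.85 0 -0.45 0;0.3 0.85 0 -0.5 0"
  newtons: 40

```text
t: 25.68
tool_pos: [0.4489, -0.0463, 0.0065]
tool_rot: [-2.142, 0.171, 2.136]
contact_force: [-0.3, -0.7, 0.7]
opening: 0.03
```

```bash
python3 l4.py 36; python3 hz.py
```

```text
t 25.68 tcp [ 0.4489 -0.0463  0.0065] yaw(-z) -9.08 tilt 0.18 F [-0.32 -0.7   0.71] T [-0.009  0.008  0.049] open 0.0300
along -0.070 n 36 ztop 0.0040 noff -0.0004
along -0.060 n 31 ztop 0.0033 noff 0.0004
along -0.050 n 48 ztop 0.0160 noff 0.0000
along -0.040 n 44 ztop 0.0200 noff 0.0024
along -0.030 n 46 ztop 0.0238 noff 0.0033
along -0.020 n 48 ztop 0.0267 noff 0.0020
along -0.010 n 53 ztop 0.0316 noff 0.0028
cup n 924 noff range [-0.118  0.063] z max 0.145
al 0.030 zmax 0.043 zmin 0.020 nmin -0.119 nmax 0.006
al 0.040 zmax 0.084 zmin 0.027 nmin -0.118 nmax 0.062
al 0.050 zmax 0.091 zmin 0.029 nmin 0.003 nmax 0.063
al 0.060 zmax 0.096 zmin 0.026 nmin -0.002 nmax 0.064
al 0.070 zmax 0.099 zmin 0.024 nmin -0.009 nmax 0.063
al 0.080 zmax 0.100 zmin 0.025 nmin -0.015 nmax 0.063
al 0.090 zmax 0.097 zmin 0.026 nmin -0.018 nmax 0.063
al 0.100 zmax 0.090 zmin 0.028 nmin -0.015 nmax 0.060
```

View pics/s36.png

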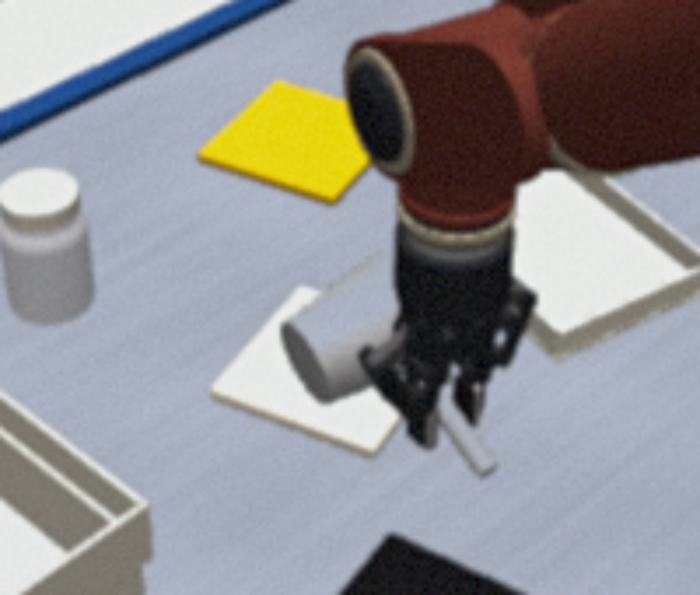

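Emit:
drive_tool:
  commands: "1 0 0 0 0;1 0 0 0 0;1 0 0 0 0;1 0 0 0 0;1 -0.4 0 0 0;1 -1 0 0 0;1 -1.8 0 0 0;1 -2.5 -0.3 0 -0.3"
  newtons: 40

```text
t: 26.4
tool_pos: [0.447, -0.0344, 0.1053]
tool_rot: [-2.149, 0.144, 2.156]
contact_force: [1.7, 0.5, -0.5]
opening: 0.0148
```

```bash
python3 l4.py 37; python3 hz.py|head -9; python3 -c "
from h import *
p,M=st();go([.467,.130,.118],1.2,p,M)"
```

```text
t 26.40 tcp [ 0.447  -0.0344  0.1053] yaw(-z) -7.63 tilt 0.19 F [ 1.73  0.54 -0.53] T [-0.019  0.102  0.028] open 0.0148
along -0.050 n 29 ztop 0.1188 noff -0.0008
along -0.040 n 35 ztop 0.1225 noff 0.0007
along -0.030 n 36 ztop 0.1261 noff 0.0002
along -0.020 n 48 ztop 0.1541 noff 0.0028
along -0.010 n 79 ztop 0.1476 noff 0.0012
cup n 1065 noff range [-0.018  0.062] z max 0.198
al 0.030 zmax 0.173 zmin 0.139 nmin -0.001 nmax 0.043
al 0.040 zmax 0.183 zmin 0.129 nmin 0.006 nmax 0.060
al 0.050 zmax 0.193 zmin 0.126 nmin -0.004 nmax 0.062
t 26.45 tcp [ 0.4515 -0.033   0.112 ] yaw(-z) -7.46 tilt 0.46 F [5.01 1.14 2.32] T [ 0.045 -0.09   0.014] open 0.0146
units [-0.148 -4.092  0.143] turn -1.731
```

View pics/s37.png

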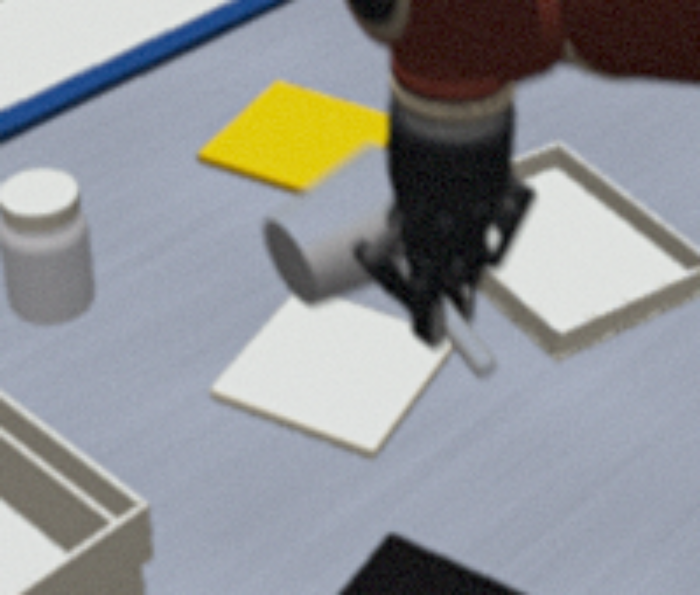

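Emit:
drive_tool:
  commands: "1 -0.15 -0.4 0 -0.2;1 -0.3 -1 0 -0.5;1 -0.3 -1.6 0 -0.8;1 -0.3 -2.2 0 -1.1;1 -0.3 -2.8 0 -1.4;1 -0.3 -3.4 0 -1.73;1 -0.2 -3.85 0 -1.73;1 -0.15 -3.95 0 -1.73"
  newtons: 40

```text
t: 27.12
tool_pos: [0.4682, 0.1249, 0.11]
tool_rot: [2.208, 0.025, -2.214]
contact_force: [0.1, 1.4, -1.5]
opening: 0.0147
```

```bash
cat > l5.py <<'E'
from h import *
import sys
off=float(sys.argv[2])
p,M=st()
im,d=ctrl.get_image('side');np.save('d.npy',d);c=im[110:280,80:280];cv2.imwrite('pics/s%s.png'%sys.argv[1],cv2.resize(c,None,fx=3.3,fy=3.3))
a=cloud("side",np.load("side15.npy"));b=cloud("side",d)
m=(a[...,2]>.03)&(a[...,2]<.042)&(a[...,1]>.23)&(a[...,0]>.46)&(a[...,0]<.62)&(b[...,2]>.02)&(b[...,2]<.045)
dz=np.median(a[m][:,2]-b[m][:,2]);print("pan extra mm",m.sum(),1000*dz)
print("bar(at cup) from outer rim: dist %.1f z %.1f"%(1000*(.2065-p[1]),1000*(p[2]+off-.131+dz)))
E
python3 l5.py 38 .047; python3 hz.py
```

```text
t 27.12 tcp [0.4682 0.1249 0.11  ] yaw(-z) 1.25 tilt 0.15 F [ 0.09  1.37 -1.52] T [-0.042  0.12  -0.005] open 0.0147
pan extra mm 1690 -0.025713903712865083
bar(at cup) from outer rim: dist 81.6 z 25.9
along -0.050 n 13 ztop 0.1219 noff 0.0007
along -0.040 n 39 ztop 0.1255 noff 0.0028
along -0.030 n 41 ztop 0.1287 noff 0.0031
along -0.020 n 39 ztop 0.1331 noff 0.0029
along -0.010 n 89 ztop 0.1530 noff -0.0005
cup n 2619 noff range [-0.003  0.118] z max 0.198
al 0.030 zmax 0.158 zmin 0.067 nmin 0.004 nmax 0.091
al 0.040 zmax 0.183 zmin 0.058 nmin 0.011 nmax 0.091
al 0.050 zmax 0.194 zmin 0.038 nmin 0.003 nmax 0.113
al 0.060 zmax 0.198 zmin 0.037 nmin 0.000 nmax 0.113
al 0.070 zmax 0.199 zmin 0.038 nmin 0.001 nmax 0.116
al 0.080 zmax 0.199 zmin 0.037 nmin -0.001 nmax 0.117
al 0.090 zmax 0.198 zmin 0.038 nmin -0.008 nmax 0.117
al 0.100 zmax 0.192 zmin 0.037 nmin -0.012 nmax 0.118
al 0.110 zmax 0.133 zmin 0.037 nmin 0.081 nmax 0.119
al 0.120 zmax 0.131 zmin 0.037 nmin 0.083 nmax 0.118
```

View pics/s38.png

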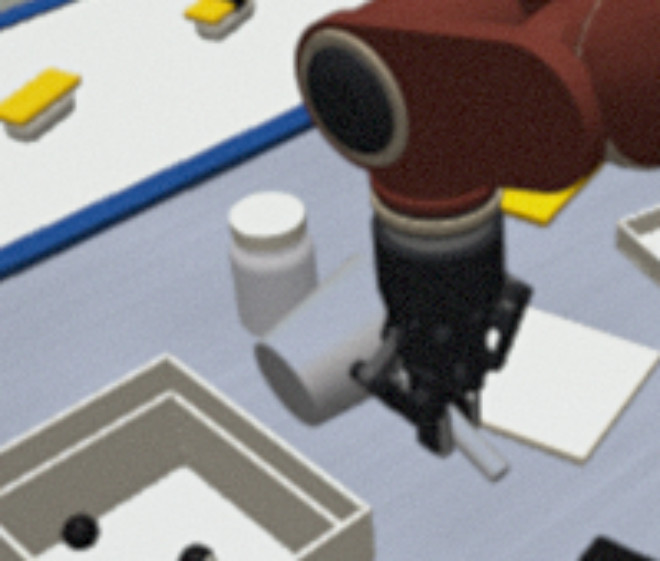

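Emit:
drive_tool:
  commands: "1 0 -0.3 0 0;1 -0.03 -0.58 0 0;1 -0.12 -0.63 0 0;1 -0.22 -0.68 0 0;1 -0.32 -0.74 0 0;1 -0.42 -0.81 0 0;1 -0.52 -0.88 0 0;1 -0.52 -0.88 0 0"
  newtons: 20

```text
t: 27.83
tool_pos: [0.4697, 0.1587, 0.1339]
tool_rot: [2.216, 0.023, -2.209]
contact_force: [0.3, 0.7, -1.6]
opening: 0.0146
```

```bash
python3 l5.py 39 .047; python3 hz.py|head -7
```

```text
t 27.83 tcp [0.4697 0.1587 0.1339] yaw(-z) 1.10 tilt 0.18 F [ 0.34  0.67 -1.61] T [-0.042  0.127  0.03 ] open 0.0146
pan extra mm 1690 -0.0038890743627173485
bar(at cup) from outer rim: dist 47.8 z 49.9
along -0.050 n 16 ztop 0.1468 noff 0.0001
along -0.040 n 42 ztop 0.1490 noff 0.0023
along -0.030 n 40 ztop 0.1531 noff 0.0025
along -0.020 n 45 ztop 0.1567 noff 0.0019
along -0.010 n 94 ztop 0.1736 noff 0.0005
cup n 2369 noff range [0.02  0.118] z max 0.199
al 0.030 zmax 0.185 zmin 0.063 nmin 0.004 nmax 0.057
```

View pics/s39.png

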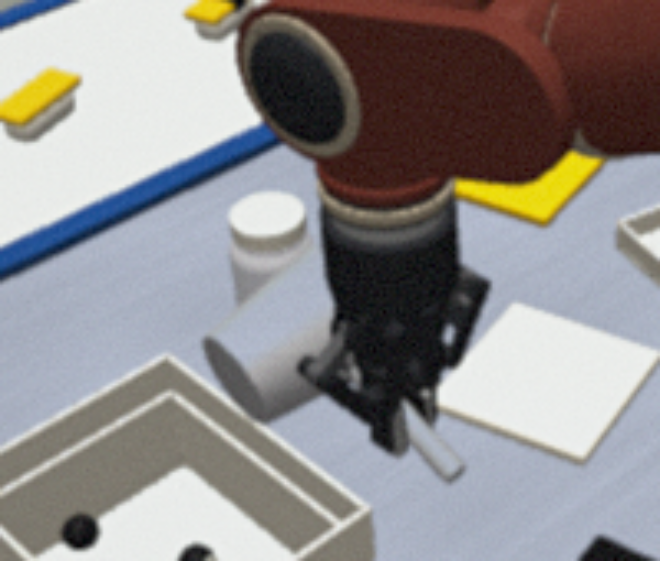

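Emit:
drive_tool:
  commands: "1 0 0.25 0 0;1 0.2 0.5 0 0;1 0.5 0.5 0 0;1 0.68 0.45 0 0;1 0.68 0.3 0 0;1 0.68 0.2 0 0;1 0.62 0.13 0 0;1 0.58 0.1 0 0"
  newtons: 22

```text
t: 28.55
tool_pos: [0.4642, 0.149, 0.1056]
tool_rot: [2.19, 0.005, -2.22]
contact_force: [-10.5, -23.8, -2.1]
opening: 0.0145
```

```bash
python3 l5.py 40 .047; python3 hz.py|head -7
```

```text
t 28.55 tcp [0.4642 0.149  0.1056] yaw(-z) 1.05 tilt 1.13 F [-10.52 -23.77  -2.09] T [-3.665  1.743 -0.628] open 0.0145
pan extra mm 1687 -0.02618522252784139
bar(at cup) from outer rim: dist 57.5 z 21.6
along -0.050 n 14 ztop 0.1177 noff 0.0024
along -0.040 n 45 ztop 0.1222 noff 0.0032
along -0.030 n 40 ztop 0.1247 noff 0.0034
along -0.020 n 39 ztop 0.1283 noff 0.0027
along -0.010 n 102 ztop 0.1485 noff -0.0003
cup n 2754 noff range [-0.008  0.118] z max 0.193
al 0.030 zmax 0.145 zmin 0.067 nmin 0.004 nmax 0.066
```

View pics/s40.png

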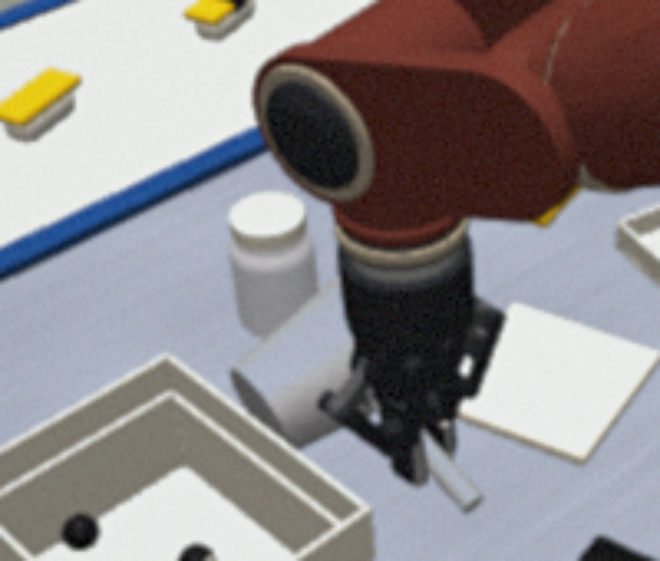

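Emit:
drive_tool:
  commands: "1 -0.08 0.08 0 0;1 -0.18 0.1 0 0;1 -0.25 0.08 0 0;1 -0.3 0.06 0 0"
  newtons: 20

```text
t: 28.93
tool_pos: [0.469, 0.1516, 0.1212]
tool_rot: [2.212, 0.02, -2.211]
contact_force: [-0.4, -4.0, -2.3]
opening: 0.0149
```

```bash
python3 l5.py 41 .047; python3 hz.py|head -7
```

```text
t 28.93 tcp [0.469  0.1516 0.1212] yaw(-z) 1.08 tilt 0.06 F [-0.37 -3.99 -2.31] T [-0.665  0.268 -0.225] open 0.0149
pan extra mm 1679 -0.30727826528520463
bar(at cup) from outer rim: dist 54.9 z 36.9
along -0.050 n 21 ztop 0.1341 noff 0.0016
along -0.040 n 39 ztop 0.1376 noff 0.0022
along -0.030 n 41 ztop 0.1407 noff 0.0025
along -0.020 n 40 ztop 0.1442 noff 0.0018
along -0.010 n 108 ztop 0.1649 noff 0.0001
cup n 2708 noff range [0.006 0.118] z max 0.199
al 0.030 zmax 0.170 zmin 0.063 nmin 0.003 nmax 0.064
```

View pics/s41.png

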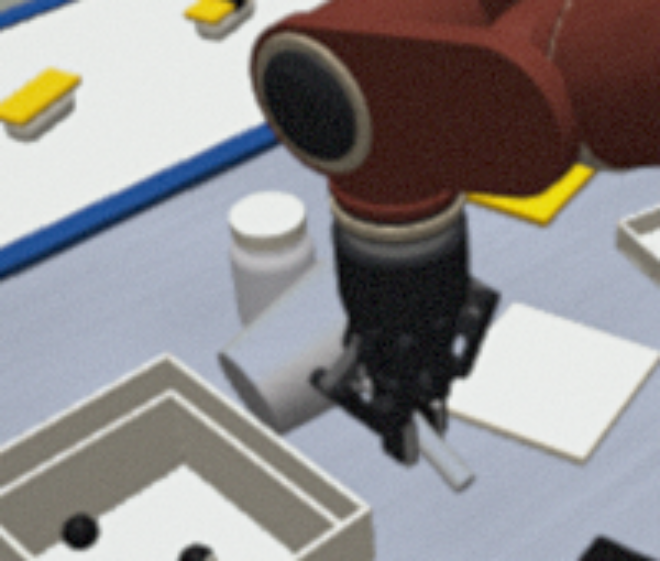

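Emit:
drive_tool:
  commands: "1 -0.07 -0.05 0 0;1 -0.15 -0.11 0 0;1 -0.22 -0.18 0 0;1 -0.3 -0.25 0 0;1 -0.37 -0.33 0 0;1 -0.42 -0.4 0 0;1 -0.42 -0.4 0 0"
  newtons: 20

```text
t: 29.57
tool_pos: [0.4688, 0.1668, 0.1389]
tool_rot: [2.211, 0.017, -2.21]
contact_force: [-2.2, -8.3, 1.4]
opening: 0.0147
```

```bash
python3 l5.py 42 .045; python3 hz.py|head -7
```

```text
t 29.57 tcp [0.4688 0.1668 0.1389] yaw(-z) 1.07 tilt 0.20 F [-2.15 -8.3   1.44] T [-1.482  0.431 -0.546] open 0.0147
pan extra mm 1672 2.177822592761336
bar(at cup) from outer rim: dist 39.7 z 55.0
along -0.050 n 22 ztop 0.1520 noff 0.0023
along -0.040 n 47 ztop 0.1558 noff 0.0035
along -0.030 n 43 ztop 0.1581 noff 0.0028
along -0.020 n 41 ztop 0.1618 noff 0.0024
along -0.010 n 104 ztop 0.1782 noff 0.0000
cup n 2640 noff range [0.007 0.118] z max 0.199
al 0.030 zmax 0.184 zmin 0.059 nmin 0.003 nmax 0.049
```

View pics/s42.png

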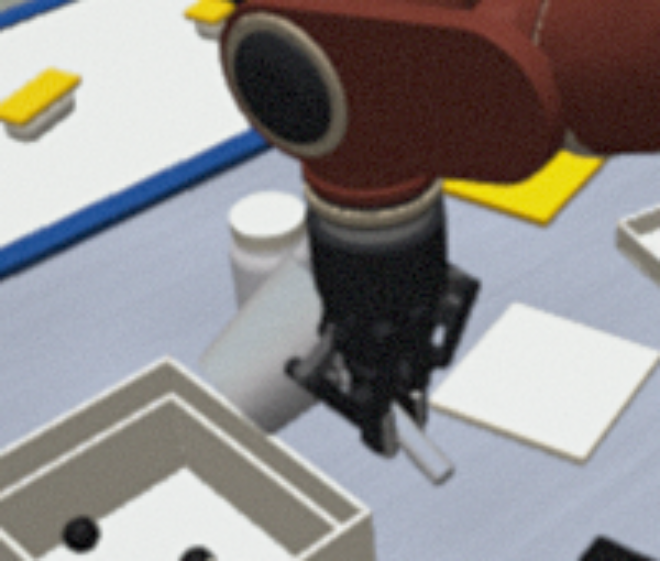

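Emit:
drive_tool:
  commands: "1 -0.08 -0.05 0 0;1 -0.13 -0.12 0 0;1 -0.18 -0.19 0 0;1 -0.22 -0.26 0 0;1 -0.25 -0.34 0 0;1 -0.28 -0.42 0 0;1 -0.29 -0.46 0 0"
  newtons: 20

```text
t: 30.2
tool_pos: [0.4682, 0.1868, 0.1495]
tool_rot: [2.212, 0.023, -2.212]
contact_force: [-0.4, 0.5, -1.2]
opening: 0.0145
```

```bash
python3 l5.py 43 .045; python3 hz.py|head -7
```

```text
t 30.20 tcp [0.4682 0.1868 0.1495] yaw(-z) 1.13 tilt 0.04 F [-0.39  0.48 -1.24] T [-0.064  0.17   0.   ] open 0.0145
pan extra mm 1688 0.05766227952203051
bar(at cup) from outer rim: dist 19.7 z 63.5
along -0.050 n 23 ztop 0.1629 noff 0.0012
along -0.040 n 45 ztop 0.1649 noff 0.0025
along -0.030 n 46 ztop 0.1674 noff 0.0017
along -0.020 n 43 ztop 0.1711 noff 0.0019
along -0.010 n 115 ztop 0.1902 noff -0.0001
cup n 2648 noff range [0.013 0.118] z max 0.198
al 0.030 zmax 0.196 zmin 0.058 nmin 0.004 nmax 0.108
```

View pics/s43.png

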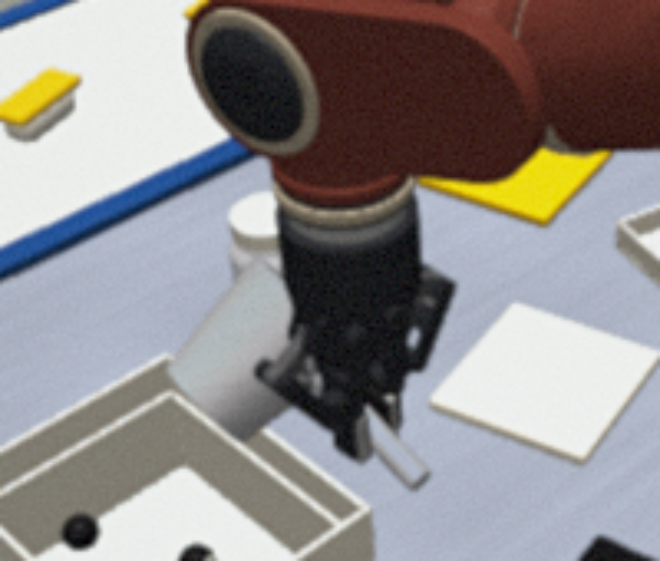

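Emit:
drive_tool:
  commands: "1 -0.25 0.1 0 0;1 -0.25 0.6 0 0;1 -0.15 1.1 0 0;1 0.2 1.45 0 0;1 0.7 1.5 0 0;1 1.15 1.5 0 0;1 1.35 1.45 0 0;1 1.35 1.4 0 0"
  newtons: 35

```text
t: 30.92
tool_pos: [0.4676, 0.1296, 0.0933]
tool_rot: [2.207, 0.02, -2.217]
contact_force: [-0.5, -0.1, -1.5]
opening: 0.0145
```

```bash
python3 l5.py 44 .045; python3 hz.py|head -7
```

```text
t 30.92 tcp [0.4676 0.1296 0.0933] yaw(-z) 1.05 tilt 0.26 F [-0.53 -0.08 -1.55] T [-0.035  0.228  0.012] open 0.0145
pan extra mm 1678 -0.05895824097051916
bar(at cup) from outer rim: dist 76.9 z 7.3
along -0.050 n 23 ztop 0.1065 noff 0.0009
along -0.040 n 38 ztop 0.1102 noff 0.0025
along -0.030 n 43 ztop 0.1125 noff 0.0013
along -0.020 n 36 ztop 0.1160 noff 0.0015
along -0.010 n 103 ztop 0.1349 noff 0.0008
cup n 2604 noff range [-0.     0.117] z max 0.181
al 0.030 zmax 0.137 zmin 0.065 nmin 0.001 nmax 0.085
```

View pics/s44.png

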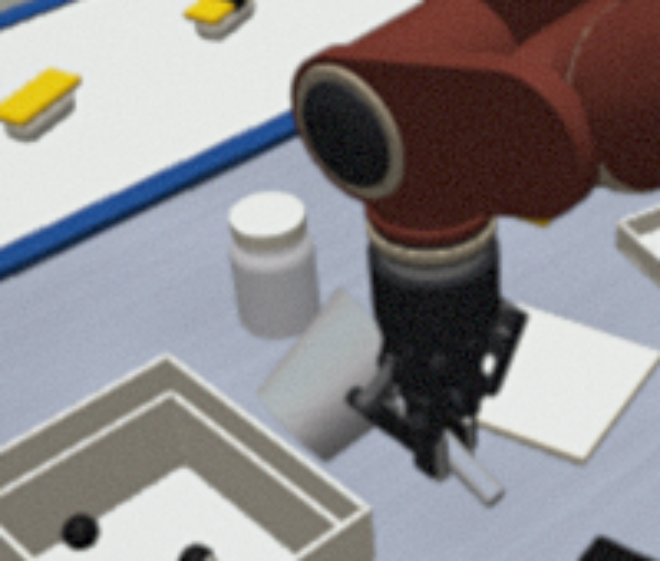

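Emit:
drive_tool:
  commands: "1 0 -0.2 0 0;1 0 -0.34 0 0;1 -0.06 -0.4 0 0;1 -0.16 -0.43 0 0;1 -0.26 -0.46 0 0;1 -0.35 -0.49 0 0;1 -0.43 -0.52 0 0;1 -0.43 -0.52 0 0"
  newtons: 21

```text
t: 31.63
tool_pos: [0.4679, 0.1479, 0.1131]
tool_rot: [2.205, 0.01, -2.212]
contact_force: [-4.8, -14.3, -0.9]
opening: 0.0144
```

```bash
python3 l5.py 45 .045; python3 hz.py|head -7
```

```text
t 31.63 tcp [0.4679 0.1479 0.1131] yaw(-z) 1.01 tilt 0.53 F [ -4.78 -14.3   -0.9 ] T [-2.237  0.805 -0.749] open 0.0144
pan extra mm 1690 0.5318244884471857
bar(at cup) from outer rim: dist 58.6 z 27.7
along -0.050 n 26 ztop 0.1300 noff 0.0038
along -0.040 n 39 ztop 0.1317 noff 0.0052
along -0.030 n 37 ztop 0.1351 noff 0.0039
along -0.020 n 37 ztop 0.1366 noff 0.0036
along -0.010 n 99 ztop 0.1539 noff -0.0004
cup n 2765 noff range [-0.03   0.118] z max 0.193
al 0.030 zmax 0.143 zmin 0.063 nmin 0.002 nmax 0.067
```

View pics/s45.png

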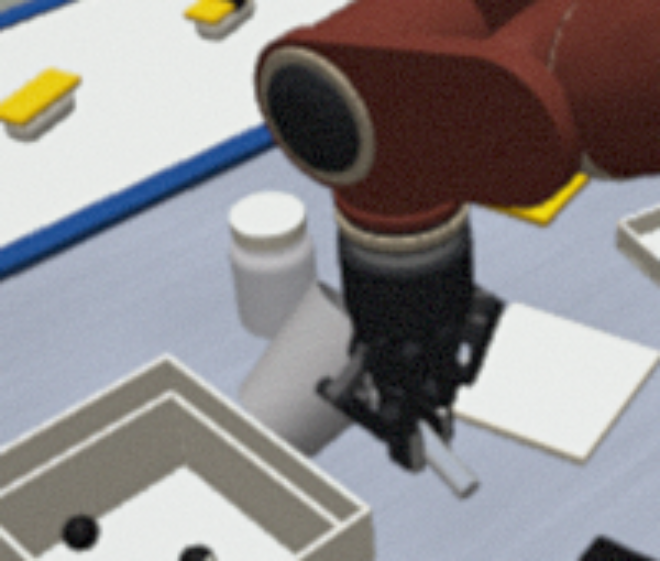

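Emit:
drive_tool:
  commands: "1 -0.08 0.06 0 0;1 -0.18 0.06 0 0;1 -0.28 0.04 0 0;1 -0.36 0 0 0;1 -0.42 -0.04 0 0"
  newtons: 21

```text
t: 32.1
tool_pos: [0.4699, 0.1528, 0.1311]
tool_rot: [2.215, 0.021, -2.209]
contact_force: [0.0, -2.4, -0.2]
opening: 0.0146
```

```bash
python3 l5.py 46 .043; python3 hz.py|head -7
```

```text
t 32.10 tcp [0.4699 0.1528 0.1311] yaw(-z) 1.09 tilt 0.17 F [ 0.05 -2.44 -0.17] T [-0.486  0.04  -0.195] open 0.0146
pan extra mm 1691 0.3448937459457069
bar(at cup) from outer rim: dist 53.7 z 43.5
along -0.050 n 30 ztop 0.1481 noff 0.0007
along -0.040 n 42 ztop 0.1504 noff 0.0025
along -0.030 n 37 ztop 0.1517 noff 0.0029
along -0.020 n 37 ztop 0.1544 noff 0.0023
along -0.010 n 101 ztop 0.1745 noff 0.0002
cup n 2837 noff range [-0.033  0.118] z max 0.198
al 0.030 zmax 0.174 zmin 0.062 nmin 0.002 nmax 0.063
```

View pics/s46.png

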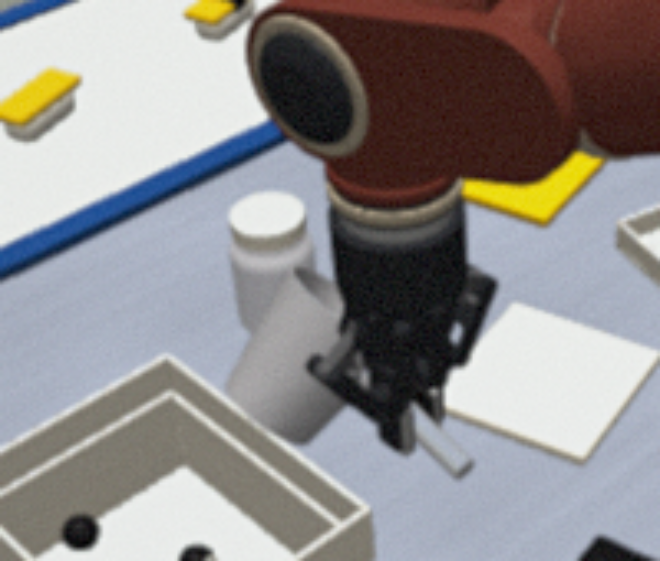

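Emit:
drive_tool:
  commands: "1 0.05 -0.08 0 0;1 0.05 -0.18 0 0;1 0 -0.26 0 0;1 -0.08 -0.34 0 0;1 -0.16 -0.42 0 0;1 -0.16 -0.42 0 0"
  newtons: 21

```text
t: 32.65
tool_pos: [0.4692, 0.166, 0.1372]
tool_rot: [2.209, 0.008, -2.207]
contact_force: [-2.8, -17.1, 4.7]
opening: 0.0146
```

```bash
python3 l5.py 47 .043; python3 hz.py|head -7
```

```text
t 32.65 tcp [0.4692 0.166  0.1372] yaw(-z) 0.98 tilt 0.54 F [ -2.85 -17.05   4.73] T [-2.755  0.26  -1.03 ] open 0.0146
pan extra mm 1661 4.272965513845262
bar(at cup) from outer rim: dist 40.5 z 53.5
along -0.050 n 26 ztop 0.1543 noff 0.0048
along -0.040 n 43 ztop 0.1566 noff 0.0057
along -0.030 n 36 ztop 0.1580 noff 0.0054
along -0.020 n 38 ztop 0.1604 noff 0.0039
along -0.010 n 100 ztop 0.1787 noff -0.0004
cup n 2852 noff range [-0.031  0.118] z max 0.198
al 0.030 zmax 0.167 zmin 0.057 nmin 0.004 nmax 0.049
```

View pics/s47.png

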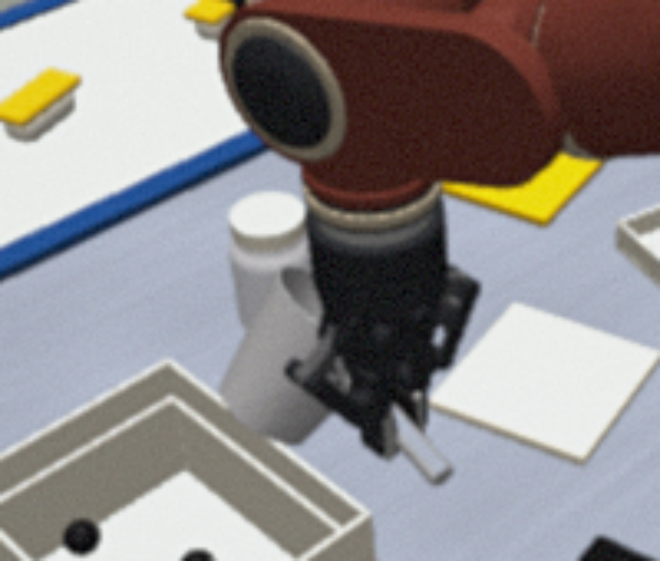

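Emit:
drive_tool:
  commands: "1 -0.02 0.3 0 0;1 0 0.65 0 0;1 0.3 0.7 0 0;1 0.58 0.65 0 0;1 0.58 0.55 0 0;1 0.55 0.4 0 0;1 0.5 0.3 0 0"
  newtons: 21

```text
t: 33.28
tool_pos: [0.4652, 0.1544, 0.1123]
tool_rot: [2.197, 0.008, -2.219]
contact_force: [-3.8, -14.6, 0.8]
opening: 0.0145
```

```bash
python3 l5.py 48 .043; python3 hz.py|head -7
```

```text
t 33.28 tcp [0.4652 0.1544 0.1123] yaw(-z) 0.97 tilt 0.79 F [ -3.8  -14.6    0.81] T [-2.337  0.475 -1.142] open 0.0145
pan extra mm 1675 1.623248531909316
bar(at cup) from outer rim: dist 52.1 z 25.9
along -0.050 n 31 ztop 0.1301 noff 0.0047
along -0.040 n 38 ztop 0.1317 noff 0.0053
along -0.030 n 39 ztop 0.1335 noff 0.0037
along -0.020 n 36 ztop 0.1356 noff 0.0024
along -0.010 n 98 ztop 0.1560 noff 0.0007
cup n 2763 noff range [-0.034  0.118] z max 0.186
al 0.030 zmax 0.156 zmin 0.062 nmin 0.000 nmax 0.060
```

View pics/s48.png

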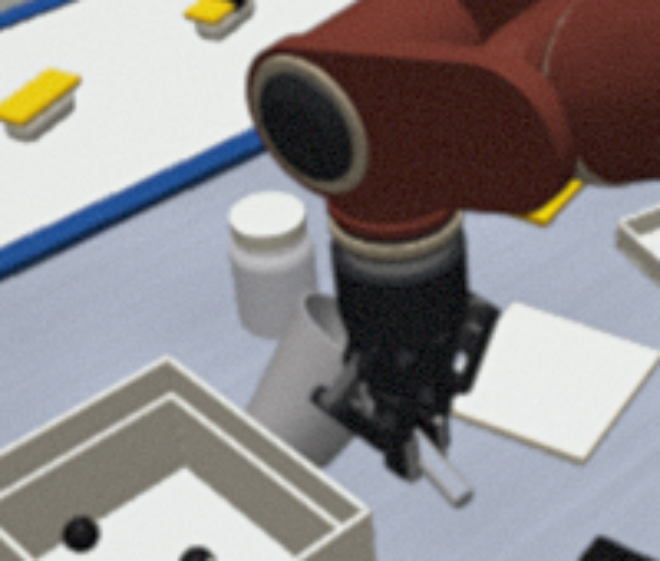

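Emit:
drive_tool:
  commands: "1 -0.1 0.06 0 0;1 -0.2 0.04 0 0;1 -0.3 0 0 0;1 -0.38 -0.04 0 0;1 -0.44 -0.08 0 0;1 -0.48 -0.12 0 0"
  newtons: 21

```text
t: 33.83
tool_pos: [0.4684, 0.1617, 0.1341]
tool_rot: [2.209, 0.017, -2.212]
contact_force: [1.3, -5.4, -1.2]
opening: 0.0146
```

```bash
python3 l5.py 49 .040; python3 hz.py|head -7
```

```text
t 33.83 tcp [0.4684 0.1617 0.1341] yaw(-z) 1.06 tilt 0.18 F [ 1.25 -5.42 -1.2 ] T [-1.038 -0.123 -0.515] open 0.0146
pan extra mm 1682 0.5895973600043569
bar(at cup) from outer rim: dist 44.8 z 43.7
along -0.050 n 28 ztop 0.1518 noff 0.0022
along -0.040 n 39 ztop 0.1546 noff 0.0038
along -0.030 n 39 ztop 0.1548 noff 0.0030
along -0.020 n 35 ztop 0.1562 noff 0.0028
along -0.010 n 98 ztop 0.1754 noff -0.0004
cup n 2981 noff range [-0.032  0.117] z max 0.195
al 0.030 zmax 0.177 zmin 0.062 nmin 0.002 nmax 0.053
```

View pics/s49.png

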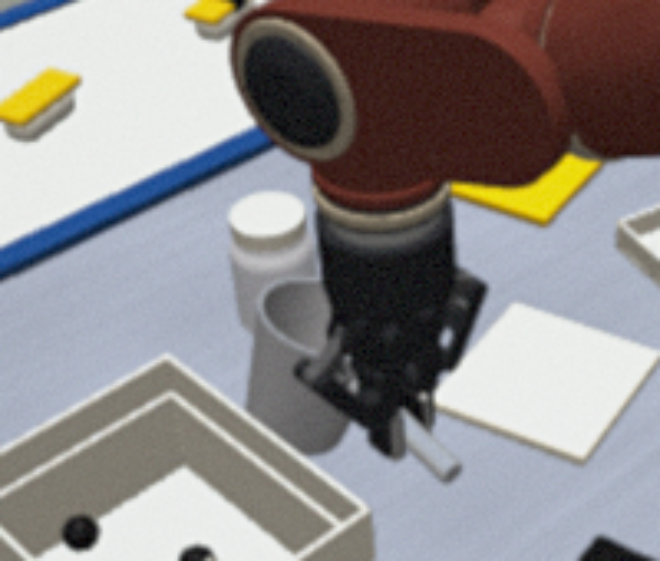

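Emit:
drive_tool:
  commands: "1 -0.06 -0.06 0 0;1 -0.13 -0.12 0 0;1 -0.18 -0.17 0 0;1 -0.18 -0.17 0 0"
  newtons: 21

```text
t: 34.22
tool_pos: [0.4682, 0.1685, 0.1415]
tool_rot: [2.209, 0.017, -2.212]
contact_force: [0.5, -5.9, -1.0]
opening: 0.0146
```

```bash
python3 l5.py 50 .030; python3 hz.py|head -7; python3 -c "
from h import *
p,M=st();go([.4710,-.0620,.15],16.3,p,M)"
```

```text
t 34.22 tcp [0.4682 0.1685 0.1415] yaw(-z) 1.07 tilt 0.20 F [ 0.53 -5.94 -1.04] T [-1.188  0.067 -0.543] open 0.0146
pan extra mm 1676 1.1257047633349004
bar(at cup) from outer rim: dist 38.0 z 41.6
along -0.050 n 29 ztop 0.1594 noff 0.0022
along -0.040 n 34 ztop 0.1620 noff 0.0045
along -0.030 n 38 ztop 0.1627 noff 0.0039
along -0.020 n 38 ztop 0.1641 noff 0.0027
along -0.010 n 106 ztop 0.1870 noff 0.0001
cup n 3035 noff range [-0.032  0.118] z max 0.196
al 0.030 zmax 0.173 zmin 0.060 nmin 0.004 nmax 0.047
t 34.27 tcp [0.4682 0.1684 0.1413] yaw(-z) 1.08 tilt 0.20 F [-0.46 -5.66 -0.68] T [-1.217 -0.028 -0.545] open 0.0148
units [-0.199  5.762  0.037] turn -3.045
```

View pics/s50.png

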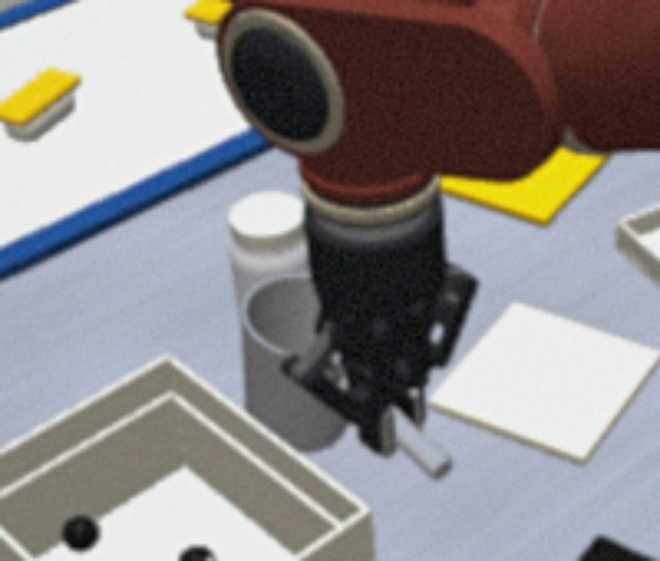

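Emit:
drive_tool:
  commands: "1 0 0.2 0 0;1 -0.1 0.6 0 -0.3;1 -0.2 1.2 0 -0.7;1 -0.2 1.8 0 -1.1;1 -0.2 2.4 0 -1.5;1 -0.2 3 0 -1.9;1 -0.2 3.6 0 -2.3;1 -0.2 4.2 0.03 -2.6"
  newtons: 50

```text
t: 34.93
tool_pos: [0.4701, 0.0007, 0.1491]
tool_rot: [2.089, 0.263, -2.091]
contact_force: [0.5, 0.9, -1.7]
opening: 0.0145
```

```bash
python3 -c "
from h import *
p,M=st();go([.4715,-.0620,.10],16.3,p,M)"
```

```text
t 34.93 tcp [0.4701 0.0007 0.1491] yaw(-z) 14.25 tilt 0.12 F [ 0.55  0.93 -1.74] T [-0.072  0.079 -0.01 ] open 0.0145
units [1.224 1.531 0.35 ] turn -0.409
```

Emit:
drive_tool:
  commands: "1 0.2 0.5 0.1 -0.2;1 0.5 1 0.25 -0.4;1 0.8 1.4 0.35 -0.41;1 1.1 1.53 0.35 -0.41;1 1.3 1.53 0.35 -0.41;1 1.3 1.53 0.35 -0.41"

```text
t: 35.43
tool_pos: [0.47, -0.0607, 0.0951]
tool_rot: [2.067, 0.297, -2.077]
contact_force: [-0.5, -0.0, -3.0]
opening: 0.0142
```

```bash
python3 l4.py 51; python3 hz.py|head -6; python3 -c "
from h import *
p,M=st();go([.4715,-.0620,.06],16.3,p,M)"
```

```text
t 35.43 tcp [ 0.47   -0.0607  0.0951] yaw(-z) 16.14 tilt 0.33 F [-0.5  -0.   -2.97] T [-0.052  0.165 -0.004] open 0.0142
along -0.050 n 17 ztop 0.1126 noff 0.0028
along -0.040 n 31 ztop 0.1146 noff 0.0035
along -0.030 n 31 ztop 0.1167 noff 0.0044
along -0.020 n 32 ztop 0.1186 noff 0.0036
along -0.010 n 66 ztop 0.1353 noff 0.0001
cup n 1399 noff range [-0.048  0.042] z max 0.154
t 35.48 tcp [ 0.4708 -0.0607  0.0964] yaw(-z) 16.18 tilt 0.22 F [-0.49 -0.18 -1.34] T [-0.042  0.109  0.042] open 0.0144
units [ 0.909  0.04  -0.01 ] turn -0.024
```

View pics/s51.png

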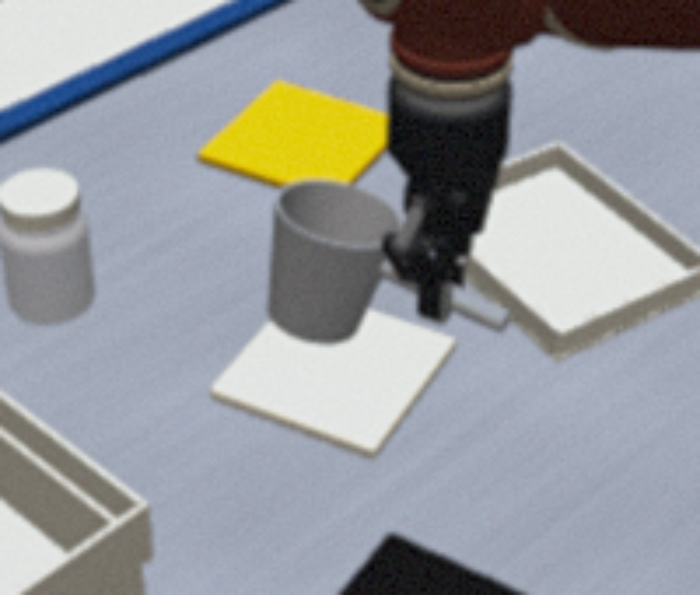

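Emit:
drive_tool:
  commands: "1 0.3 0 0 0;1 0.6 0 0 0;1 0.85 0 0 0;1 1 0 0 0;1 1.1 0 0 0;1 1.1 0 0 0"
  newtons: 30

```text
t: 35.98
tool_pos: [0.4716, -0.0617, 0.0534]
tool_rot: [2.07, 0.294, -2.071]
contact_force: [-0.0, 1.0, 0.2]
opening: 0.0143
```

```bash
python3 l4.py 52; python3 hz.py|head -6
```

```text
t 35.98 tcp [ 0.4716 -0.0617  0.0534] yaw(-z) 16.14 tilt 0.06 F [-0.01  1.01  0.19] T [ 0.137 -0.003  0.049] open 0.0143
along -0.050 n 15 ztop 0.0699 noff 0.0024
along -0.040 n 30 ztop 0.0729 noff 0.0041
along -0.030 n 28 ztop 0.0736 noff 0.0035
along -0.020 n 28 ztop 0.0748 noff 0.0037
along -0.010 n 64 ztop 0.1002 noff -0.0006
cup n 1358 noff range [-0.046  0.042] z max 0.116
```

View pics/s52.png

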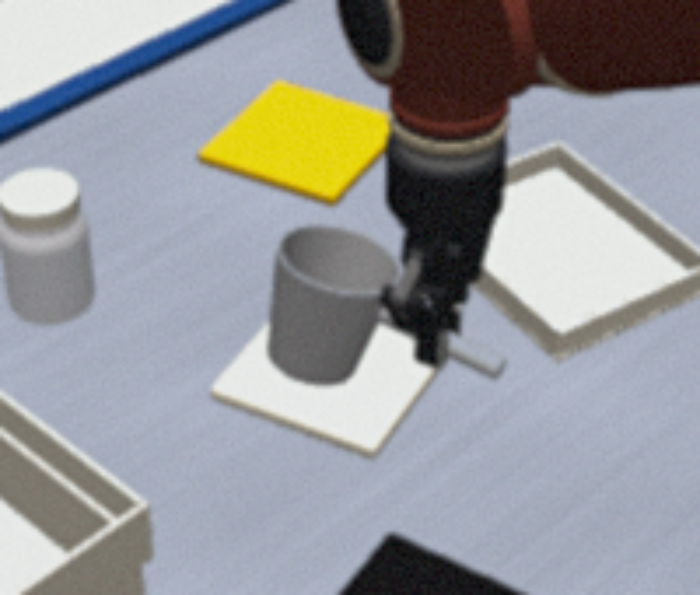

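Emit:
drive_tool:
  commands: "0.5 0 0 0 0;0.4 0 0 0 0;0.3 0 0 0 0;0.3 0 0 0 0;0 0 0 0 0;0 0 0 0 0"

```text
t: 36.53
tool_pos: [0.472, -0.0621, 0.0543]
tool_rot: [2.071, 0.293, -2.07]
contact_force: [-0.1, 0.5, 0.6]
opening: 0.0428
```

```bash
python3 l4.py 53; python3 hz.py
```

```text
t 36.53 tcp [ 0.472  -0.0621  0.0543] yaw(-z) 16.13 tilt 0.03 F [-0.11  0.47  0.59] T [ 0.001  0.001 -0.004] open 0.0428
along -0.040 n 10 ztop 0.0830 noff -0.0075
along -0.030 n 27 ztop 0.0835 noff -0.0052
along -0.020 n 31 ztop 0.0836 noff -0.0038
along -0.010 n 28 ztop 0.0836 noff -0.0009
cup n 1381 noff range [-0.022  0.061] z max 0.114
al 0.040 zmax 0.100 zmin 0.071 nmin 0.005 nmax 0.034
al 0.050 zmax 0.100 zmin 0.021 nmin -0.004 nmax 0.050
al 0.060 zmax 0.100 zmin 0.021 nmin -0.016 nmax 0.056
al 0.070 zmax 0.099 zmin 0.023 nmin -0.020 nmax 0.060
al 0.080 zmax 0.098 zmin 0.021 nmin -0.024 nmax 0.061
al 0.090 zmax 0.099 zmin 0.022 nmin -0.023 nmax 0.061
al 0.100 zmax 0.099 zmin 0.026 nmin -0.020 nmax 0.060
al 0.110 zmax 0.098 zmin 0.037 nmin -0.017 nmax 0.053
al 0.120 zmax 0.100 zmin 0.052 nmin -0.006 nmax 0.041
```

View pics/s53.png

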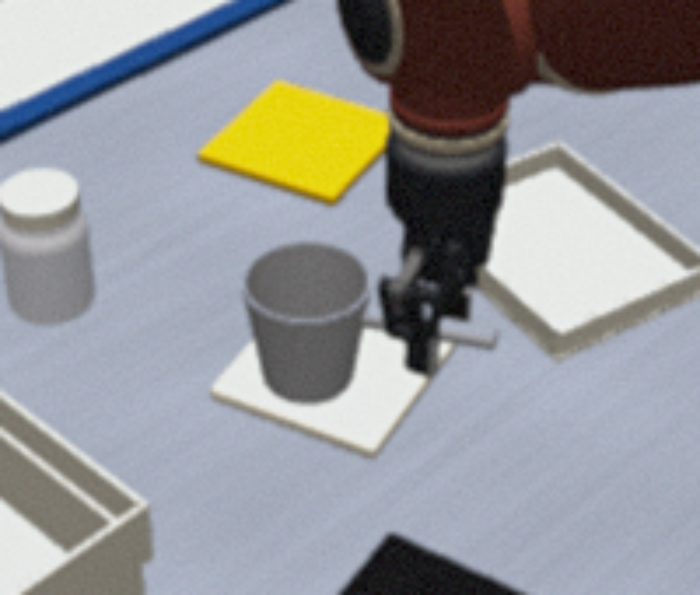

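Emit:
drive_tool:
  commands: "-0.5 0 0 0 0;-1 0 0 0 0;-1 0 0 0 0;-1 -0.5 0 0 0;-1 -1.2 0 0 0;-1 -2 0 0 0;-1 -2.8 0 0 0;-1 -3 0 0 0"

```text
t: 37.25
tool_pos: [0.4747, -0.0628, 0.1803]
tool_rot: [2.078, 0.289, -2.06]
contact_force: [0.7, -0.7, 1.7]
opening: 0.0854
```

Emit:
drive_tool:
  commands: "-1 0 0 0.8 0;-1 0 0 1.6 0;-1 0 0.4 2.4 0;-1 0 1 2.8 0;-1 0 1.8 3 0;-1 0 2.6 3 0;-1 0 3.4 3 0;-1 0 3.4 3 0"

```text
t: 37.92
tool_pos: [0.3948, -0.2301, 0.174]
tool_rot: [2.072, 0.288, -2.072]
contact_force: [-0.1, 1.2, 0.3]
opening: 0.0853
```

```bash
python3 - <<'E'
from h import *
p,M=st()
im,d=ctrl.get_image('side');np.save('d.npy',d);cv2.imwrite('pics/s54.png',cv2.resize(im[100:340,60:380],None,fx=2.4,fy=2.4))
im,d=ctrl.get_image('top');np.save('dt.npy',d);cv2.imwrite('pics/t54.png',cv2.resize(im[80:300,40:400],None,fx=2.2,fy=2.2))
W=cloud("top",d);Z=W[...,2];S=W[130:230,200:275].reshape(-1,3);s=S[(S[:,2]>.09)&(S[:,2]<.11)];print(len(s),rect(s),np.percentile(s[:,2],[5,50,95]))
E
```

```text
t 37.92 tcp [ 0.3948 -0.2301  0.174 ] yaw(-z) 15.90 tilt 0.10 F [-0.11  1.19  0.27] T [ 0.039 -0.019  0.018] open 0.0853
168 ((549.2238159179688, -18.62291717529297), (86.21087646484375, 85.85433959960938), 54.04659652709961) [0.09076796 0.09446235 0.0977474 ]
```

View pics/t54.png

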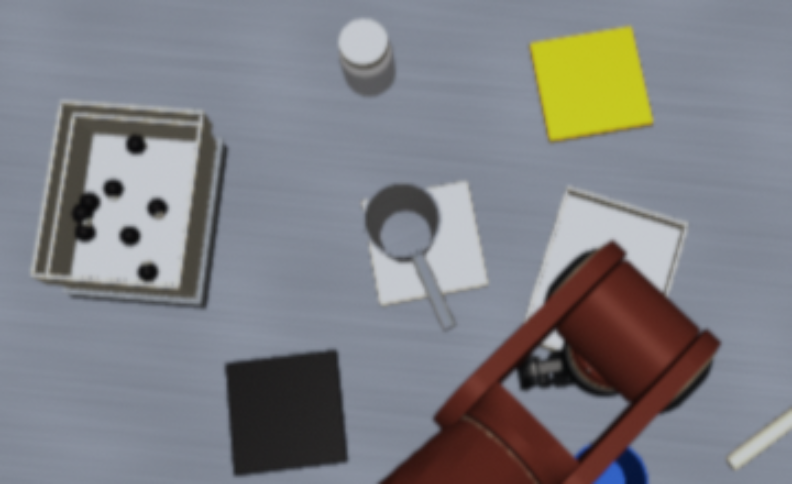

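View pics/s54.png

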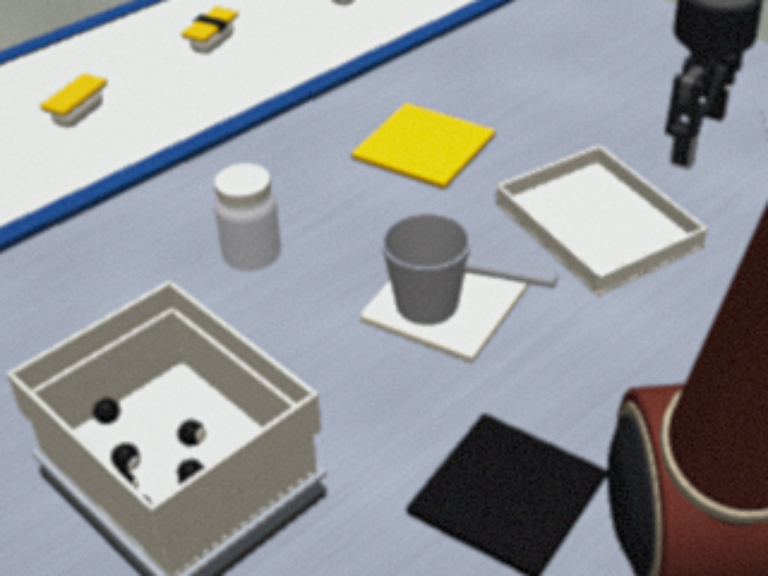

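The top view shows all eight pods in the tub. The empty cup is upright on the white board, about 22 mm from its centre, and the arm is clear. I'll hand the job in.

```bash
python3 -c "
from h import *
ctrl.finish_job();st()"
```

```text
the job is handed in; nothing more can be done
the job is handed in; nothing more can be done
```

I poured all eight pods into the tub, stood the empty cup back upright on the white board, and handed the job in at about 38 s. No verdict was reported. The job didn't go cleanly: I dropped the cup once after the pour.

**How it went**
- **Pour:** the tool can't tilt, so I gripped the handle lightly (about 20 N) and rolled the cup about its handle bar by pushing it against the tub's collar. It rested on the collar from about 58° to 90° of lean. By my estimate it stayed there for more than a second before the first pod fell. It was the cup's lower wall, not strictly its lip, that touched the collar.
- **Drop:** I used the tub's collar to tip the cup back upright, and the handle slowly slid out of the fingers. The cup fell about 45 mm near the board, tipped over and came to rest against the tray.
- **Recovery:** I picked it up again, righted it against the tub's outer edge and set it on the board.

**Last checks**
- **Pods:** the top view shows eight in the tub.
- **Cup:** it stands upright and released, about 22 mm from the board's centre (limit 45 mm). The arm was clear.
- **Tub load:** nothing was leaning on the tub at the end.

**Weak points**
- **Forces on the tub:** the hardest push I measured was about 26 N on the wrist, mostly sideways, against the 25 N limit on cup-to-tub contact. I can't rule out that the contact itself passed the limit. The deepest press I estimated was 5 mm (limit 6.5 mm). I only checked between moves, so short peaks could have been higher.
- **Tray:** the fall shifted it by roughly 9 mm in the image (limit 30 mm).
- **Jar and spatula:** I never touched them, and the jar looked unmoved. I didn't measure either at the end.

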